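# Set out the washstand: dispense the soap tablets and stand up the mirror

### The arm

A 6-joint arm with a two-finger parallel gripper is mounted at the origin on the work surface. World frame = base frame: x ahead of the robot, y to its left, z up, the work surface at z = 0. Lengths are in m, angles in rad, forces in N, time in s.
With the tool pointing down it reaches from about 0.3 to 0.875 m from the base axis. Payload 4.2 kg.
Tool frame: the origin (TCP) lies between the finger pads; the fingertips stand 11 mm ahead of it and the grasp point (between the pads) lies 8 mm behind it; z points along the fingers, y is the line along which they close (so a half turn about z gives the same grasp; the last joint's range is limited). The gripper opens to 85 mm and grips with 20 to 120 N. Pads are 22 mm wide; open, the fingers measure 114 mm over their backs; the gripper's body (76 mm by 85 mm) begins 54 mm behind the grasp point. The pads swing forward as they close: fully open they stand 13 mm farther back than shut.
Start: joints at [1.127, 0.32, 1.565, -0, 1.257, -0.02], TCP at [0.236, 0.524, 0.242] pointing down, gripper open.
Joint ranges: [-3.11, 3.11], [-0.84, 2.01], [0.21, 2.61], [-1.34, 4.49], [0.05, 2.63], [-2.56, 2.56]. Speed limits (rad/s): [2.57, 2.57, 3.14, 3.14, 3.14, 3.14].

### API

Orientations are given as [roll, pitch, yaw] about the fixed x, y, z axes, in that order (R = Rz(yaw) Ry(pitch) Rx(roll)).
In Python, from rig import arm gives the robot as it stands.
- The arm moves only by the tool carry_out, never from a script. Its argument "deltas" is a list of rows, each an object with "dp": the shift along the tool's x, y, z in mm, a list of three; "delta_rot": the turn, a rotation vector about the tool's x, y, z in rad, a list of three; "claw": the opening, from 0 (shut) to 1 (fully open). In form: [{"dp": [x, y, z], "delta_rot": [rx, ry, rz], "claw": claw}, ...]. A call has exactly 5 rows; each row is the pose to reach, as a shift and turn from the pose commanded when the call began, along the tool's axes at that moment; what a row does not reach only later rows make up. A row lasts 1/12 s, in which the tool goes at most 41.7 mm and 7.16 degrees, less where a joint would pass 70% of its speed; a pose out of reach is approached as far as the arm can. A call with a gripper value outside its range is refused whole. The fingers move at their own pace and stop on an object; "force" is the grip in N (left out, the last holds). Time passes only in rows, so rows that repeat a pose let the fingers close, or fill a call up. It gives the time, the measured TCP pose, the force, the opening and the grip force at its end, in the units of the state.
- arm.sense(): the state, without advancing time (a new reading comes with each control period).
- arm.grab_frame(name): name is "side" or "top" or "wrist"; returns the picture (420x560x3 uint8, red, green, blue); there is no depth.
- arm.camera_model(name): a dict with "K" (3x3 intrinsics, pixels), "xyz" and "orientation" of the camera in the world; the wrist camera has in their place "tool_from_camera" (4x4, takes a point from camera to tool coordinates, whose origin is the TCP and whose axes are the flange's). Camera axes: x right, y down, z forward; pixel columns grow to the right and rows downward; lengths in m; the calibration is good to about 2 mm. A picture is of the moment at which its call begins: read the wrist's pose just before it. camera_model takes no time and is no camera call.
- arm.close_job(): hands the job in; it is judged then, once.
Trained networks look in the newest picture that a camera, given by its name, has taken for a name from the list of things; names that differ only in an ending like _2 or _b are one class to them, and where a whole thing is asked for, a point or a joint stands for the part that bears it (a point fixed in the world has none). Each returns a list of dicts, best first, with "conf" (0 to 1); they miss things now and then, are a little off and sometimes report something else, mostly with a low value. They report only what shows in the picture. A call takes as long as a camera call. They do not tell look-alikes from the thing itself.
- arm.look_for(target, camera): "point" ([x, y, z] in m, in world coordinates, good to about 4 mm: the middle of the surface that is visible of it).
The state is a dict: "time_s": time; "joints": joint angles; "joint_vel": joint speeds; "effort": joint torques, N m; "position": TCP position; "ee_rot": TCP orientation; "ft_force": force on the tool from outside, world axes, zero at the start; "wrist_torque": the same for the moment, N m; "width": opening from 0.0 (shut) to 1.0 (fully open); "grasp_force": force on a finger pad.
Only numpy, scipy, OpenCV 4.12 (cv2) and the standard library are available. Lean on these libraries where they do the work, as an engineer would, in place of code of your own. Each camera call takes 0.05 s, during which the arm holds its last target. There are 200 camera calls.

### The job

Make the guest's place ready on the cork mat. Put the white dish on the counter beside the tilting jar where its mouth comes over, turn the jar's dial lid to the largest opening while the jar is upright, then tip and shake every soap tablet in it out into the dish and swing the jar back upright and turn its dial back to the small sifter holes. Unfold the mirror's kickstand and stand the mirror on it on the back half of the mat (the half nearer the robot), glass facing the front edge of the mat, and set the dish with all the tablets flat on the mat's front half, leaving the lotion, tumbler and pump bottle where they are.

Things in the scene. Friction and masses are not known exactly. Their poses are not given: they have to be found in the camera images.
- mat: Cork mat 300 (x) by 200 (y) by 1 mm, flush in the counter, a thin dark line across its middle. Origin: its centre, on the counter. Its +x points to its front edge (away from the robot). The mirror goes on the back half, bottom edge about 30 mm behind the line, the dish on the front half, centre about 72 mm ahead of it.
- stand: Fixed stand: steel posts (10x22 mm, 159 tall) at x = +-62 mm. Origin on the counter midway between; the jar's axle is along x, 145 mm up. The jar tips to the stand's +y; tablets leave it beyond about 1.9 rad (some only when shaken) and fall 25 to 100 mm to +y of the axle: the dish belongs there, centre about 79 mm to +y of the origin, long side along y. The tipped jar passes 50 mm above the counter.
- jar (a joint): Tilt of the clear 12-sided jar (outside about 96 mm across, from 39 mm below to 79 mm above the axle when upright) in rad: 0 upright (a stop), growing towards the stand's +y, 2.3 at the stop, mouth down. The hinge is stiff (0.2 N m) and stays where it is left. Its top plate has one window, on the stand's +y side.
- crank_grip (a point): Middle of the black round crank grip (14 mm across, 66 long, parallel to the axle), at the stand's -x end: 114 mm from the stand's middle, 65 mm from the axle; it turns with the jar. At jar angle q the crank leans q - 1.225 rad from vertical towards +y, so it is always above the axle.
- jar_mouth (a point): Middle of the window in the jar's top (28 mm off the jar's axis, 79 mm along it from the axle).
- dial (a joint): Turn of the white dial lid on the jar, rad, growing anticlockwise seen from above (jar upright): 0 small sifter holes over the window, 1.57 middling holes, 3.14 (the stop) the largest opening: the dial's big 100 degree gap over the jar's window. Friction 0.03 N m; stays where it is left.
- dial_grip (a point): On the dial's axis, 10 mm below the top of its white grip fin: a bar 46 mm long, 11 thick, 26 tall above the dial's face (jar upright: top 249.5 mm above the counter). Its x axis runs along the fin; fin heading = stand's heading + dial angle.
- dish: White soap dish, open tray 110 (x) by 125 (y) by 28 mm tall, walls and floor 5 mm, 0.16 to 0.26 kg, loose. Origin: centre of its underside. On its +y edge (62.5 mm from the origin) stands a grip plate 44 mm long in x, 10 thick in y, its top 68 mm above the underside: pinch it across its thickness.
- mirror: Table mirror, 0.24 to 0.38 kg: black plate 120 (y) by 150 (z) by 12 mm (x). Origin: middle of the bottom edge; z up the plate, +x out of the glass. Starts on its rest, 32 mm up, glass to the slope, back to the robot, top leaning 0.55 rad away. On its open kickstand it leans back (top to -x) about 0.32 rad, foot about 77 mm behind the bottom edge. Never let it fall flat.
- mirror_tab (a point): Middle of the mirror's top tab, 174 mm up from the bottom edge on the plate's middle plane. The tab is 30 mm wide (mirror y), 12 thick, from 150 to 192 mm up, with nothing behind it on the rest. Pinch its sides, fingers closing along the mirror's y; the tool may then be pitched as wanted.
- kickstand (a joint): Opening of the steel leg on the mirror's back, rad: 0 folded flat, 0.65 fully open (a stop, which carries the mirror). Hinged along the mirror's y, 105 mm up the plate and 11.5 mm behind its middle plane; leg 102 mm long from the hinge, 26 wide, 8 thick. Friction 0.035 N m: stays where it is left.
- kickstand_knob (a point): Grip point on the leg's black pull knob, 86 mm from the hinge along the leg, 24 mm out from the leg's middle. Knob 22 mm wide (mirror y), 14 along the leg, out to 36 mm; pinch its sides along the mirror's y. Folded, it is near the mirror's bottom edge; opening swings it up and towards the robot about the hinge.
- kickstand_foot (a point): Middle of the kickstand's free end.
- rest: Fixed dark wood rest for the mirror: sloping panel 110 mm wide behind the lower 125 mm of the plate and an 8 mm lip under its bottom edge. Origin on the counter under the mirror's bottom edge at the start; +x is the way the mirror leans.
- tablet1: Beige soap tablet, a disc 23 mm across and 13 mm thick, 11 g; starts in the jar; absent in some starts (3 to 6 of them are there). Origin: centre of one flat face, z the disc's axis.
- tablet2: Beige soap tablet, a disc 23 mm across and 13 mm thick, 11 g; starts in the jar; absent in some starts (3 to 6 of them are there). Origin: centre of one flat face, z the disc's axis.
- tablet3: Beige soap tablet, a disc 23 mm across and 13 mm thick, 11 g; starts in the jar; absent in some starts (3 to 6 of them are there). Origin: centre of one flat face, z the disc's axis.
- tablet4: Beige soap tablet, a disc 23 mm across and 13 mm thick, 11 g; starts in the jar; absent in some starts (3 to 6 of them are there). Origin: centre of one flat face, z the disc's axis.
- tablet5: Beige soap tablet, a disc 23 mm across and 13 mm thick, 11 g; starts in the jar; absent in some starts (3 to 6 of them are there). Origin: centre of one flat face, z the disc's axis.
- tablet6: Beige soap tablet, a disc 23 mm across and 13 mm thick, 11 g; starts in the jar; absent in some starts (3 to 6 of them are there). Origin: centre of one flat face, z the disc's axis.
- lotion: Bystander: white lotion bottle, 52 mm across, 150 mm tall. Origin: centre of its underside.
- tumbler: Bystander: glass tumbler with a toothbrush, 72 mm across, 95 mm tall (brush to 185). Origin: centre of its underside.
- pump: Bystander: amber pump bottle, 60 mm across, 143 mm tall. Origin: centre of its underside.
Things that resemble listed ones, but are neither listed nor needed, are in the scene too. Of the things shaped like the dish, the white one is meant.

How it is judged:
On the way, in this order (a step that is already met when the one before it is completed fails the run):
1. the jar upright with its dial at the largest opening, the dish standing on the counter where the mouth comes over (value of joint dial above 2.95 rad and value of joint jar below 0.3 rad and height (world z) of dish below 0.012 m and y of dish in the frame of stand between 0.02 and 0.125 m and x of dish in the frame of stand between -0.06 and 0.06 m), for 0.2 s.
2. the jar tipped mouth down with the dial still at the largest opening (value of joint jar above 1.9 rad and value of joint dial above 2.85 rad), for 0.1 s.
At the end, for the whole second after the job is handed in: All tablets in the dish; dish flat, centre 20-130 mm ahead of the mat line, within 60 mm of its middle; mirror still, on its bottom edge and open kickstand (over 0.55 rad), leaning back 0.15-0.5 rad, edge 85 mm behind to 5 ahead of the line, 50 mm of middle; jar and dial within 0.3 rad of 0 (x of tablet1 in the frame of dish between -0.056 and 0.056 m and y of tablet1 in the frame of dish between -0.064 and 0.064 m and z of tablet1 in the frame of dish between -0.005 and 0.045 m and x of tablet2 in the frame of dish between -0.056 and 0.056 m and y of tablet2 in the frame of dish between -0.064 and 0.064 m and z of tablet2 in the frame of dish between -0.005 and 0.045 m and x of tablet3 in the frame of dish between -0.056 and 0.056 m and y of tablet3 in the frame of dish between -0.064 and 0.064 m and z of tablet3 in the frame of dish between -0.005 and 0.045 m and x of tablet4 in the frame of dish between -0.056 and 0.056 m and y of tablet4 in the frame of dish between -0.064 and 0.064 m and z of tablet4 in the frame of dish between -0.005 and 0.045 m and x of tablet5 in the frame of dish between -0.056 and 0.056 m and y of tablet5 in the frame of dish between -0.064 and 0.064 m and z of tablet5 in the frame of dish between -0.005 and 0.045 m and x of tablet6 in the frame of dish between -0.056 and 0.056 m and y of tablet6 in the frame of dish between -0.064 and 0.064 m and z of tablet6 in the frame of dish between -0.005 and 0.045 m and height (world z) of dish below 0.01 m and angle between dish's own z axis and vertical below 0.08 rad and x of dish in the frame of mat between 0.02 and 0.13 m and y of dish in the frame of mat between -0.06 and 0.06 m and linear speed of each of dish, mirror below 0.03 m/s and value of joint kickstand above 0.55 rad and angle between mirror's own z axis and vertical between 0.15 and 0.5 rad and height (world z) of each of mirror, kickstand_foot below 0.02 m and x of mirror in the frame of mat between -0.085 and 0.005 m and y of mirror in the frame of mat between -0.05 and 0.05 m and x of kickstand_foot in the frame of mat below -0.05 m and value of joint each of jar, dial below 0.3 rad); the robot touches nothing.
It fails at once if the mirror dropped flat (leaning more than 1.2 rad) (angle between mirror's own z axis and vertical above 1.2 rad).
It fails at once if the lotion pushed more than 40 mm or knocked over (distance of lotion from where it was at the start of the episode above 0.04 m or angle between lotion's own z axis and vertical above 0.5 rad).
It fails at once if the tumbler pushed more than 40 mm or knocked over (distance of tumbler from where it was at the start of the episode above 0.04 m or angle between tumbler's own z axis and vertical above 0.5 rad).
It fails at once if the pump pushed more than 40 mm or knocked over (distance of pump from where it was at the start of the episode above 0.04 m or angle between pump's own z axis and vertical above 0.5 rad).
Of tablet1, tablet2, tablet3, tablet4, tablet5, tablet6 only 3 to 6 are there at a start; the rules pass over those that are not, and their reading is None.
At some moment in a run one of dish may be knocked a few centimetres aside while the robot is not near it.
It also fails if it takes over 210 s, if anything falls off the work surface, if the arm or the gripper's body presses on something with over 40 N, if the wrist force passes 120 N, or if a joint passes its speed limit or range.

## Working session

There is one attempt and no reset: what is moved stays moved. The work goes in short steps, Python scripts to look and compute and a tool call to move; the robot and the scene stay as the last step left them, time stands still between calls to the robot, and variables do not carry over. Pictures are saved under pics/ and viewed, at most 14 in all, crops included, and the job is handed in when it is done.

Besides the shell and the picture viewer there is one more tool, called by a JSON object that holds its "method" and its "body", one argument or row to a line. carry_out: Moves the arm, as the interface text tells. Its arguments: {"type":"object","properties":{"deltas":{"type":"array"},"force":{"type":"number"}},"required":["deltas"]}

```bash
ls; mkdir -p pics; cat > h.py <<'E'
import numpy as np, cv2
from rig import arm
from scipy.spatial.transform import Rotation as R
def save(cam,fn,crop=None,scale=1):
    im=arm.grab_frame(cam)
    if crop: im=im[crop[1]:crop[3],crop[0]:crop[2]]
    im=cv2.resize(im,None,fx=scale,fy=scale,interpolation=cv2.INTER_CUBIC)
    cv2.imwrite('pics/'+fn,cv2.cvtColor(im,cv2.COLOR_RGB2BGR))
def cam(name):
    m=arm.camera_model(name); K=np.array(m['K'])
    if name=='wrist':
        s=arm.sense(); T=np.eye(4); T[:3,:3]=R.from_euler('xyz',s['ee_rot']).as_matrix(); T[:3,3]=s['position']
        T=T@np.array(m['tool_from_camera'])
        return K,T[:3,:3],T[:3,3]
    o=np.array(m['orientation'])
    Rm=o if o.shape==(3,3) else R.from_euler('xyz',o).as_matrix()
    return K,Rm,np.array(m['xyz'])
def px2z(name,u,v,z):
    K,Rm,t=cam(name); d=Rm@np.linalg.inv(K)@[u,v,1]; return t+d*(z-t[2])/d[2]
def proj(name,P):
    K,Rm,t=cam(name); c=K@(Rm.T@(np.array(P)-t)); return c[:2]/c[2]
def goto(p,rpy):
    """delta from current measured pose to target, tool axes: mm, rotvec"""
    s=arm.sense(); R0=R.from_euler('xyz',s['ee_rot']); 
    dp=R0.inv().apply(np.array(p)-s['position'])*1000
    rv=(R0.inv()*R.from_euler('xyz',rpy)).as_rotvec()
    return np.round(dp,1),np.round(rv,3)
E
python3 - <<'E'
from h import *
s=arm.sense();print(s)
for c in('top','side'):
    save(c,c+'0.png',scale=1.4); print(c,arm.camera_model(c))
    for n in ['mat','stand','jar','crank_grip','dial_grip','dish','mirror','mirror_tab','kickstand_knob','rest','lotion','tumbler','pump']:
        r=arm.look_for(n,c); print(n,[(np.round(d['point'],3).tolist(),round(d['conf'],2),np.round(proj(c,d['point'])).tolist()) for d in r][:3])
print(arm.sense()['time_s'])
E
```

```text
pics
{'time_s': 0.0, 'joints': array([ 1.12702193e+00,  3.20288458e-01,  1.56569820e+00, -2.76079948e-05,
        1.25741466e+00, -1.99928098e-02]), 'joint_vel': array([ 0.00083053, -0.00086551,  0.00248195,  0.00111015, -0.00299866,
       -0.00084292]), 'effort': array([-3.04603076e-03, -4.15511692e+01, -2.34156650e+01, -3.82633334e-04,
        8.42747977e-03,  2.00464643e-05]), 'position': array([0.23624588, 0.52370738, 0.24147679]), 'ee_rot': array([-3.13978383e+00, -9.91508364e-06,  2.71781959e+00]), 'ft_force': array([-0.81335894, -0.73877805,  0.91867859]), 'wrist_torque': array([ 0.02127715, -0.0103904 , -0.04599926]), 'grasp_force': 0.0, 'width': 1.0040782896664955}
top {'K': array([[456.53048747,   0.        , 274.00804782],
       [  0.        , 456.53048747, 206.7833888 ],
       [  0.        ,   0.        ,   1.        ]]), 'xyz': array([0.47587242, 0.01556666, 1.32026793]), 'orientation': array([-3.03460242e+00,  1.67991737e-03, -1.55534679e+00])}
mat [([0.573, -0.294, 0.218], 0.75, [403.0, 218.0]), ([0.54, 0.068, 0.002], 0.64, [257.0, 233.0])]
stand [([0.566, -0.291, 0
[... 1799 characters left out ...]
0.83, [294.0, 235.0]), ([0.66, 0.489, 0.014], 0.71, [274.0, 178.0]), ([0.398, -0.141, 0.003], 0.64, [226.0, 317.0])]
mirror [([0.528, 0.287, 0.103], 0.94, [247.0, 186.0])]
mirror_tab [([0.529, 0.295, 0.111], 0.57, [247.0, 183.0])]
kickstand_knob [([0.564, -0.297, 0.222], 0.72, [322.0, 278.0]), ([0.498, 0.29, 0.074], 0.58, [238.0, 195.0])]
rest [([0.528, 0.294, 0.11], 0.71, [247.0, 183.0]), ([0.554, 0.27, 0.013], 0.56, [258.0, 212.0])]
lotion [([0.716, 0.268, 0.072], 0.68, [306.0, 190.0])]
tumbler [([0.743, -0.123, 0.07], 0.74, [364.0, 265.0]), ([0.717, 0.269, 0.07], 0.25, [306.0, 190.0]), ([0.562, -0.33, 0.198], 0.17, [326.0, 301.0])]
pump [([0.656, -0.441, 0.093], 0.73, [397.0, 382.0])]
1.4
```

View pics/top0.png

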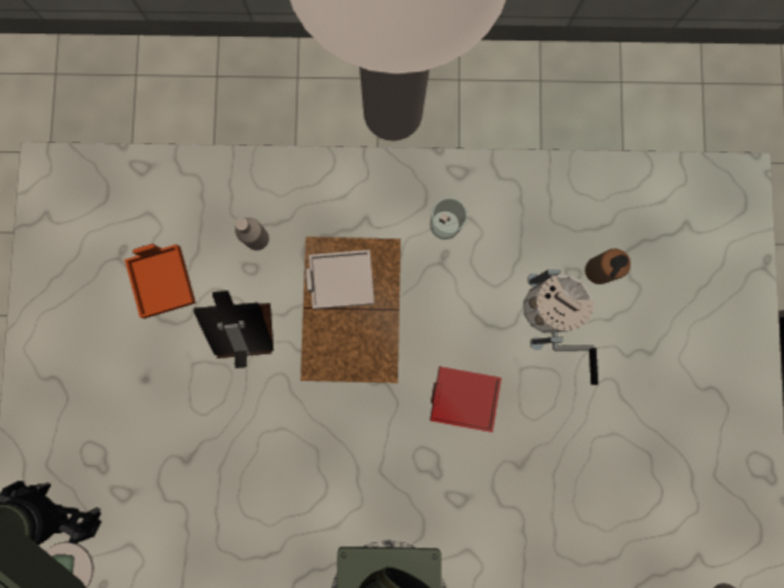

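View pics/side0.png

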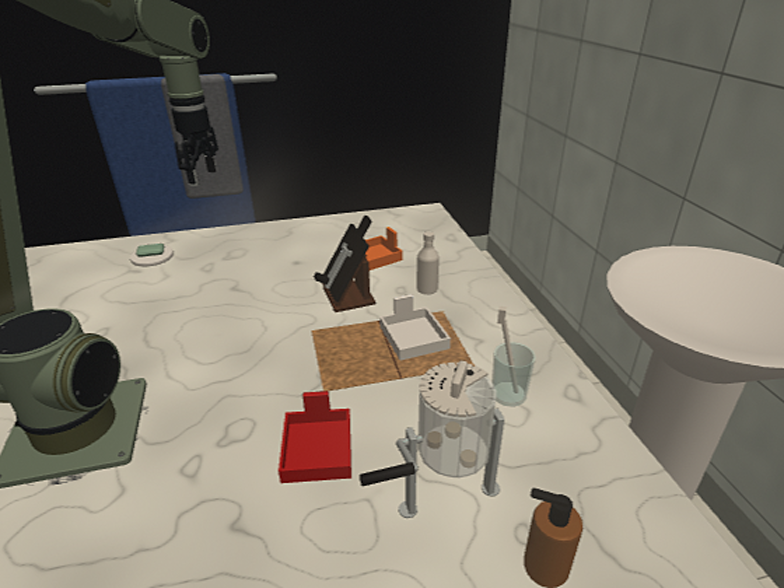

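Of three dish shapes, red is at (466,399), orange at (160,280) and white at (341,279), all in the 1.4x top picture. The white one on the mat's front half is meant. The jar's crank is on the robot side, so the stand's +x points away from the robot. I'll enlarge both areas.

```bash
python3 - <<'E'
from h import *
save('top','matcrop.png',(130,155,290,275),5)
save('top','jarcrop.png',(365,185,455,280),6)
E
```

```text
(no output)
```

View pics/matcrop.png

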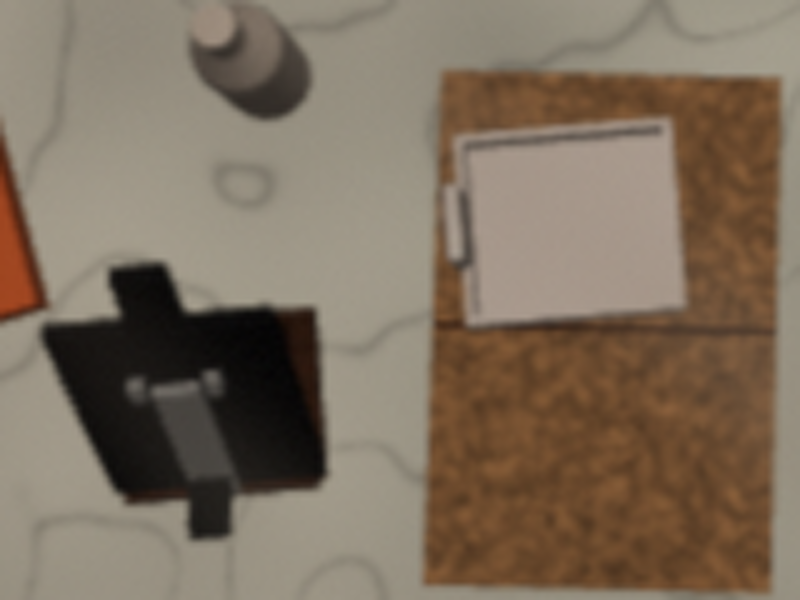

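View pics/jarcrop.png

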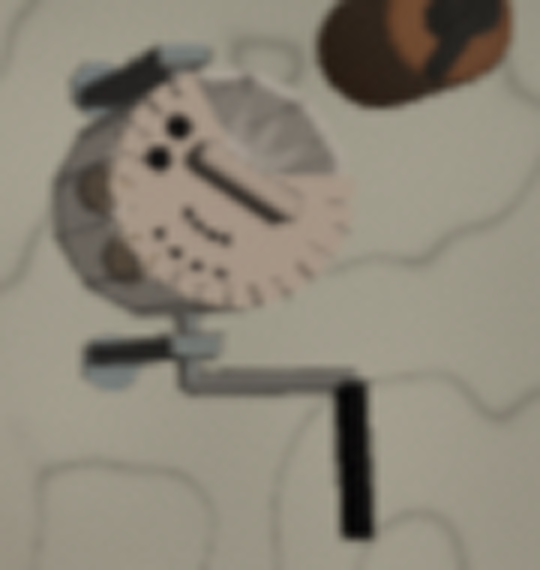

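The white dish is at matcrop (570,220) and confirmed. The dial's fin runs up-left at about 0.95 rad, its big gap is at jarcrop (285,125), and the crank grip runs (350,385)-(358,535). Next, the geometry.

```bash
python3 - <<'E'
from h import *
def f(pts,o,s,z): return [px2z('top',o[0]+(x+.5)/s-.5,o[1]+(y+.5)/s-.5,z) for x,y in pts]
M=lambda p,z:f(p,(130,155),5,z)
J=lambda p,z:f(p,(365,185),6,z)
ang=lambda a,b:np.arctan2(*(b-a)[[1,0]])
m=np.array(M([(443,71),(780,77),(771,591),(425,583)],.001)); print('mat',m.mean(0),m[0]-m[3],ang(m[3],m[0]),ang(m[2],m[1]),ang(m[1],m[0])-np.pi/2)
l=M([(435,325),(775,331)],.001);print('line',np.mean(l,0),ang(l[1],l[0])-np.pi/2)
d=np.array(M([(455,135),(670,117),(687,308),(467,327)],.028));print('dish',d.mean(0),ang(d[3],d[0]),ang(d[2],d[1]),ang(d[1],d[0])-np.pi/2,ang(d[2],d[3])-np.pi/2,np.linalg.norm(d[1]-d[0]),np.linalg.norm(d[0]-d[3]))
p=M([(449,185),(460,265)],.068);print('plate',np.mean(p,0),ang(p[1],p[0]),np.linalg.norm(p[1]-p[0]))
b=M([(125,495),(325,480)],.035);print('mirror bottom',b,ang(b[1],b[0])-np.pi/2)
P=J([(197,345),(185,55)],.159);print('posts',P,np.mean(P,0),ang(*P),np.linalg.norm(P[1]-P[0]))
c=J([(350,385),(357,535)],.172);print('crank',c,np.mean(c,0),ang(c[1],c[0]),np.linalg.norm(c[1]-c[0]))
print('fin',J([(200,152),(295,205)],.2495))
E
```

```text
mat [0.57772038 0.0873182  0.001     ] [ 0.29764244 -0.00182776  0.        ] -0.00614070151162021 -0.004517504419786305 -0.002931413422859297
line [0.57738228 0.08721079 0.001     ] -0.002368650543340456
dish [0.63600709 0.10710219 0.028     ] 0.08959377722765556 0.10553789691680343 0.09975151919015102 0.10176732792463516 0.12358965597627113 0.1105893431340558
plate [0.62806864 0.16794295 0.068     ] 0.163384713331176 0.04504730112903167
mirror bottom [array([0.47684007, 0.35234705, 0.035     ]), array([0.48693418, 0.24053762, 0.035     ])] 0.09003546153201736
posts [array([ 0.51529876, -0.29488674,  0.159     ]), array([ 0.63892224, -0.2914168 ,  0.159     ])] [ 0.5771105  -0.29315177  0.159     ] 0.02806124856434921 0.12367216117534693
crank [array([ 0.49918638, -0.35499304,  0.172     ]), array([ 0.43723231, -0.35669531,  0.172     ])] [ 0.46820935 -0.35584418  0.172     ] 0.02746938762870429 0.06197745666602119
fin [array([ 0.58786552, -0.27288292,  0.2495    ]), array([ 0.56755519, -0.30980525,  0.2495    ])]
```

```bash
cat > plan.py <<'E'
import json,os,numpy as np
from h import arm,R
def plan(wps,fresh=False,vmax=32,wmax=.11):
    """wps: (xyz m, rpy, claw[, hold rows]) -> prints calls of 5 rows; keeps commanded pose in cmd.json"""
    s=arm.sense()
    if fresh or not os.path.exists('cmd.json'): p,q=np.array(s['position']),R.from_euler('xyz',s['ee_rot'])
    else:
        c=json.load(open('cmd.json')); p,q=np.array(c['p']),R.from_quat(c['q'])
        print('meas-cmd mm',np.round(1000*(s['position']-p),1),'rot',np.round((q.inv()*R.from_euler('xyz',s['ee_rot'])).as_rotvec(),3),'t',s['time_s'])
    rows=[];cp,cq=p,q
    for w in wps:
        tp=np.array(w[0]);tq=R.from_euler('xyz',w[1]);rv=(cq.inv()*tq).as_rotvec()
        n=max(1,int(np.ceil(max(np.linalg.norm(tp-cp)*1000/vmax,np.linalg.norm(rv)/wmax))))
        for k in range(1,n+1): rows.append((cp+(tp-cp)*k/n,cq*R.from_rotvec(rv*k/n),w[2]))
        cp,cq=tp,tq
        rows+= [rows[-1]]*(w[3] if len(w)>3 else 0)
    while len(rows)%5: rows.append(rows[-1])
    for i in range(0,len(rows),5):
        out=[]
        for (a,b,c) in rows[i:i+5]:
            dp=np.round(q.inv().apply(a-p)*1000,1);dr=np.round((q.inv()*b).as_rotvec(),3)
            out.append({"dp":(dp+0.).tolist(),"delta_rot":(dr+0.).tolist(),"claw":c})
        print(json.dumps(out).replace(' ',''))
        p=p+q.apply(dp/1000);q=q*R.from_rotvec(dr)
    json.dump({'p':p.tolist(),'q':q.as_quat().tolist()},open('cmd.json','w'))
E
python3 - <<'E'
from plan import *
D=lambda y:(np.pi,0,y)
plan([((.45,.33,.27),D(3.1),1),((.628,.168,.20),D(3.24),1)],vmax=38)
E
```

```text
[{"dp":[-34.3,-11.1,-3.5],"delta_rot":[0.0,0.0,-0.048],"claw":1},{"dp":[-68.6,-22.3,-6.9],"delta_rot":[0.0,0.0,-0.096],"claw":1},{"dp":[-102.9,-33.4,-10.4],"delta_rot":[0.0,0.0,-0.143],"claw":1},{"dp":[-137.2,-44.6,-13.8],"delta_rot":[0.0,0.0,-0.191],"claw":1},{"dp":[-171.5,-55.7,-17.3],"delta_rot":[0.0,0.0,-0.239],"claw":1}]
[{"dp":[-30.7,-19.0,-3.4],"delta_rot":[0.0,0.0,-0.048],"claw":1},{"dp":[-61.4,-37.9,-6.9],"delta_rot":[0.0,0.0,-0.095],"claw":1},{"dp":[-92.1,-56.9,-10.4],"delta_rot":[0.0,0.0,-0.143],"claw":1},{"dp":[-121.4,-75.0,-0.4],"delta_rot":[0.0,0.0,-0.163],"claw":1},{"dp":[-150.6,-93.0,9.6],"delta_rot":[0.0,0.0,-0.183],"claw":1}]
[{"dp":[-25.5,-23.1,10.0],"delta_rot":[0.0,0.0,-0.02],"claw":1},{"dp":[-51.0,-46.2,20.0],"delta_rot":[0.0,0.0,-0.04],"claw":1},{"dp":[-76.4,-69.3,30.0],"delta_rot":[0.0,0.0,-0.06],"claw":1},{"dp":[-101.9,-92.4,40.0],"delta_rot":[0.0,0.0,-0.08],"claw":1},{"dp":[-127.4,-115.5,50.0],"delta_rot":[0.0,0.0,-0.1],"claw":1}]
```

{"method": "carry_out", "body": {
  "deltas": [
    {"dp":[-34.3,-11.1,-3.5],"delta_rot":[0,0,-0.048],"claw":1},
    {"dp":[-68.6,-22.3,-6.9],"delta_rot":[0,0,-0.096],"claw":1},
    {"dp":[-102.9,-33.4,-10.4],"delta_rot":[0,0,-0.143],"claw":1},
    {"dp":[-137.2,-44.6,-13.8],"delta_rot":[0,0,-0.191],"claw":1},
    {"dp":[-171.5,-55.7,-17.3],"delta_rot":[0,0,-0.239],"claw":1}
  ]
}}

```text
time_s: 1.92
position: [0.3708, 0.4016, 0.2599]
ee_rot: [3.141, 0.0, 2.96]
ft_force: [0.6, 0.6, 0.0]
width: 1.0
grasp_force: 0.0
```

{"method": "carry_out", "body": {
  "deltas": [
    {"dp":[-30.7,-19.0,-3.4],"delta_rot":[0,0,-0.048],"claw":1},
    {"dp":[-61.4,-37.9,-6.9],"delta_rot":[0,0,-0.095],"claw":1},
    {"dp":[-92.1,-56.9,-10.4],"delta_rot":[0,0,-0.143],"claw":1},
    {"dp":[-121.4,-75.0,-0.4],"delta_rot":[0,0,-0.163],"claw":1},
    {"dp":[-150.6,-93.0,9.6],"delta_rot":[0,0,-0.183],"claw":1}
  ]
}}

```text
time_s: 2.33
position: [0.5025, 0.2826, 0.2509]
ee_rot: [3.14, 0.002, 3.141]
ft_force: [0.4, -0.0, -0.2]
width: 1.004
grasp_force: 0.0
```

{"method": "carry_out", "body": {
  "deltas": [
    {"dp":[-25.5,-23.1,10.0],"delta_rot":[0,0,-0.02],"claw":1},
    {"dp":[-51.0,-46.2,20.0],"delta_rot":[0,0,-0.04],"claw":1},
    {"dp":[-76.4,-69.3,30.0],"delta_rot":[0,0,-0.06],"claw":1},
    {"dp":[-101.9,-92.4,40.0],"delta_rot":[0,0,-0.08],"claw":1},
    {"dp":[-127.4,-115.5,50.0],"delta_rot":[0,0,-0.1],"claw":1}
  ]
}}

```text
time_s: 2.75
position: [0.6291, 0.1667, 0.1995]
ee_rot: [3.141, 0.0, -3.043]
ft_force: [-0.1, -0.0, -0.4]
width: 1.0
grasp_force: 0.0
```

```bash
cat > dl.py <<'E'
from h import *
def red(im): return im
def dishtop():
    """white dish pose: white-ish blob in top view near a guess is found by network"""
    return [(np.round(d['point'],3).tolist(),round(d['conf'],2)) for d in arm.look_for('dish','top')]
E
python3 - <<'E'
from plan import *
from h import *
save('wrist','w1.png'); arm.grab_frame('top')
print([(np.round(d['point'],3),d['conf']) for d in arm.look_for('dish','top')])
D=lambda y:(np.pi,0,y)
plan([((.628,.168,.046),D(3.24),1),((.628,.168,.046),D(3.24),0,4)])
E
```

```text
[(array([ 0.394, -0.151,  0.006]), 0.84), (array([0.636, 0.483, 0.006]), 0.74), (array([0.633, 0.08 , 0.003]), 0.73)]
meas-cmd mm [ 0.9 -2.  -1.7] rot [0.    0.002 0.004] t 2.9
[{"dp":[0.0,0.0,30.8],"delta_rot":[0.0,0.0,0.0],"claw":1},{"dp":[0.0,0.0,61.6],"delta_rot":[0.0,0.0,0.0],"claw":1},{"dp":[0.0,0.0,92.4],"delta_rot":[0.0,0.0,0.0],"claw":1},{"dp":[0.0,0.0,123.2],"delta_rot":[0.0,0.0,0.0],"claw":1},{"dp":[0.0,0.0,154.0],"delta_rot":[0.0,0.0,0.0],"claw":1}]
[{"dp":[0.0,0.0,0.0],"delta_rot":[0.0,0.0,0.0],"claw":0},{"dp":[0.0,0.0,0.0],"delta_rot":[0.0,0.0,0.0],"claw":0},{"dp":[0.0,0.0,0.0],"delta_rot":[0.0,0.0,0.0],"claw":0},{"dp":[0.0,0.0,0.0],"delta_rot":[0.0,0.0,0.0],"claw":0},{"dp":[0.0,0.0,0.0],"delta_rot":[0.0,0.0,0.0],"claw":0}]
```

View pics/w1.png

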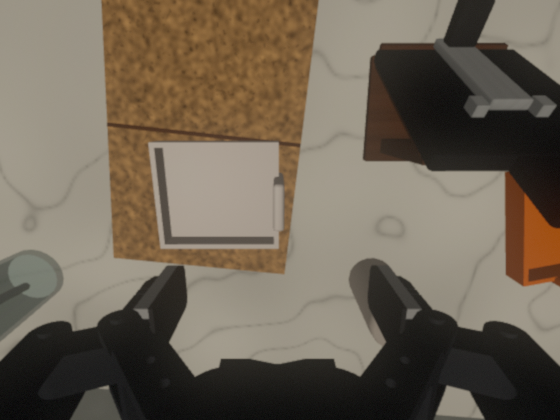

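The wrist view shows the white dish, with its plate top at about (279,178)-(280,230).

```bash
python3 - <<'E'
from plan import *
from h import *
a=px2z('wrist',279,179,.068);b=px2z('wrist',280,229,.068);print(a,b,(a+b)/2,np.arctan2(*(b-a)[[1,0]]),arm.sense()['position'])
for c in [(152,145),(279,143),(278,247),(162,248)]: print(px2z('wrist',*c,.028))
print([px2z('wrist',*c,.001) for c in ((110,125),(299,145))])
E
```

```text
[0.60325458 0.16508663 0.068     ] [0.64831614 0.17035745 0.068     ] [0.62578536 0.16772204 0.068     ] 0.11644022485213483 [0.62893737 0.16604393 0.19831737]
[0.58911205 0.0416323  0.028     ]
[0.57571425 0.16261876 0.028     ]
[0.68241322 0.17190276 0.028     ]
[0.69519335 0.05014419 0.028     ]
[array([ 0.57585425, -0.01140079,  0.001     ]), array([0.57743784, 0.18388769, 0.001     ])]
```

{"method": "carry_out", "body": {
  "deltas": [
    {"dp":[0,0,31],"delta_rot":[0,0,0],"claw":1},
    {"dp":[0,0,62],"delta_rot":[0,0,0],"claw":1},
    {"dp":[0,0,93],"delta_rot":[0,0,0],"claw":1},
    {"dp":[0,0,124],"delta_rot":[0,0,0],"claw":1},
    {"dp":[0,0,154],"delta_rot":[0,0,0],"claw":1}
  ],
  "force": 60
}}

```text
time_s: 3.32
position: [0.6273, 0.1692, 0.0455]
ee_rot: [3.141, 0.001, -3.043]
ft_force: [0.2, -0.2, -0.4]
width: 0.999
grasp_force: 0.0
```

{"method": "carry_out", "body": {
  "deltas": [
    {"dp":[0,0,0],"delta_rot":[0,0,0],"claw":0.5},
    {"dp":[0,0,0],"delta_rot":[0,0,0],"claw":0},
    {"dp":[0,0,0],"delta_rot":[0,0,0],"claw":0},
    {"dp":[0,0,0],"delta_rot":[0,0,0],"claw":0},
    {"dp":[0,0,0],"delta_rot":[0,0,0],"claw":0}
  ]
}}

```text
time_s: 3.73
position: [0.6293, 0.1686, 0.0485]
ee_rot: [3.141, 0.004, -3.043]
ft_force: [-0.6, -0.2, 0.3]
width: 0.3
grasp_force: 0.0
```

{"method": "carry_out", "body": {
  "deltas": [
    {"dp":[0,0,0],"delta_rot":[0,0,0],"claw":0},
    {"dp":[0,0,0],"delta_rot":[0,0,0],"claw":0},
    {"dp":[0,0,-15],"delta_rot":[0,0,0],"claw":0},
    {"dp":[0,0,-30],"delta_rot":[0,0,0],"claw":0},
    {"dp":[0,0,-45],"delta_rot":[0,0,0],"claw":0}
  ]
}}

```text
time_s: 4.15
position: [0.6275, 0.168, 0.0912]
ee_rot: [3.141, -0.001, -3.044]
ft_force: [0.0, -0.0, -1.2]
width: 0.107
grasp_force: 58.7
```

```bash
python3 - <<'E'
from plan import *
from h import *
arm.grab_frame('wrist'); print([(np.round(d['point'],3),d['conf']) for d in arm.look_for('dish','wrist')])
D=lambda y:(np.pi,0,y)
plan([((.628,.168,.091),D(3.24),0),((.574,-.08,.091),D(3.17),0),((.5735,-.152,.066),D(3.17),0),((.5735,-.152,.047),D(3.17),0,1)],fresh=True,vmax=24)
E
```

```text
[(array([0.619, 0.089, 0.047]), 0.68)]
[{"dp":[1.6,-0.3,2.6],"delta_rot":[0.001,0.005,0.0],"claw":0},{"dp":[8.7,-22.3,2.5],"delta_rot":[0.001,0.005,0.006],"claw":0},{"dp":[15.8,-44.2,2.5],"delta_rot":[0.001,0.005,0.012],"claw":0},{"dp":[22.9,-66.2,2.4],"delta_rot":[0.001,0.005,0.019],"claw":0},{"dp":[30.0,-88.1,2.3],"delta_rot":[0.001,0.005,0.025],"claw":0}]
[{"dp":[6.5,-22.2,0.0],"delta_rot":[0.0,0.0,0.006],"claw":0},{"dp":[13.1,-44.3,0.0],"delta_rot":[0.0,0.0,0.013],"claw":0},{"dp":[19.6,-66.4,0.0],"delta_rot":[0.0,0.0,0.019],"claw":0},{"dp":[26.2,-88.5,0.0],"delta_rot":[0.0,0.0,0.025],"claw":0},{"dp":[32.7,-110.7,0.0],"delta_rot":[0.0,0.0,0.032],"claw":0}]
[{"dp":[5.8,-22.3,0.0],"delta_rot":[0.0,0.0,0.006],"claw":0},{"dp":[11.7,-44.6,0.0],"delta_rot":[0.0,0.0,0.013],"claw":0},{"dp":[12.5,-62.6,6.2],"delta_rot":[0.0,0.0,0.013],"claw":0},{"dp":[13.4,-80.6,12.5],"delta_rot":[0.0,0.0,0.013],"claw":0},{"dp":[14.2,-98.6,18.7],"delta_rot":[0.0,0.0,0.013],"claw":0}]
[{"dp":[0.7,-18.0,6.3],"delta_rot":[0.0,0.0,0.0],"claw":0},{"dp":[0.7,-18.0,25.3],"delta_rot":[0.0,0.0,0.0],"claw":0},{"dp":[0.7,-18.0,25.3],"delta_rot":[0.0,0.0,0.0],"claw":0},{"dp":[0.7,-18.0,25.3],"delta_rot":[0.0,0.0,0.0],"claw":0},{"dp":[0.7,-18.0,25.3],"delta_rot":[0.0,0.0,0.0],"claw":0}]
```

{"method": "carry_out", "body": {
  "deltas": [
    {"dp":[0,0,0],"delta_rot":[0,0,0],"claw":0},
    {"dp":[7,-22,0],"delta_rot":[0,0,0.006],"claw":0},
    {"dp":[14,-44,0],"delta_rot":[0,0,0.012],"claw":0},
    {"dp":[21,-66,0],"delta_rot":[0,0,0.018],"claw":0},
    {"dp":[28.4,-87.8,0],"delta_rot":[0,0,0.025],"claw":0}
  ]
}}

```text
time_s: 4.67
position: [0.6071, 0.077, 0.0893]
ee_rot: [3.142, -0.003, -3.068]
ft_force: [0.7, 0.0, -2.2]
width: 0.107
grasp_force: 58.8
```

{"method": "carry_out", "body": {
  "deltas": [
    {"dp":[6.5,-22.2,0],"delta_rot":[0,0,0.006],"claw":0},
    {"dp":[13,-44.3,0],"delta_rot":[0,0,0.013],"claw":0},
    {"dp":[19.6,-66.4,0],"delta_rot":[0,0,0.019],"claw":0},
    {"dp":[26.2,-88.5,0],"delta_rot":[0,0,0.025],"claw":0},
    {"dp":[32.7,-110.7,0],"delta_rot":[0,0,0.032],"claw":0}
  ]
}}

```text
time_s: 5.08
position: [0.5824, -0.0358, 0.0895]
ee_rot: [3.141, -0.003, -3.101]
ft_force: [0.7, 0.6, -2.1]
width: 0.104
grasp_force: 58.8
```

{"method": "carry_out", "body": {
  "deltas": [
    {"dp":[5.8,-22.3,0],"delta_rot":[0,0,0.006],"claw":0},
    {"dp":[11.7,-44.6,0],"delta_rot":[0,0,0.013],"claw":0},
    {"dp":[12.5,-62.6,6],"delta_rot":[0,0,0.013],"claw":0},
    {"dp":[13.4,-80.6,12],"delta_rot":[0,0,0.013],"claw":0},
    {"dp":[14.2,-98.6,19],"delta_rot":[0,0,0.013],"claw":0}
  ]
}}

```text
time_s: 5.5
position: [0.5727, -0.1348, 0.0706]
ee_rot: [3.141, -0.002, -3.114]
ft_force: [0.6, 0.0, -2.2]
width: 0.107
grasp_force: 58.8
```

{"method": "carry_out", "body": {
  "deltas": [
    {"dp":[0.7,-18,6],"delta_rot":[0,0,0],"claw":0},
    {"dp":[0.7,-18,13],"delta_rot":[0,0,0],"claw":0},
    {"dp":[0.7,-18,20],"delta_rot":[0,0,0],"claw":0},
    {"dp":[0.7,-18,26],"delta_rot":[0,0,0],"claw":0},
    {"dp":[0.7,-18,26],"delta_rot":[0,0,0],"claw":0}
  ]
}}

```text
time_s: 5.92
position: [0.5725, -0.1518, 0.0477]
ee_rot: [-3.141, -0.002, -3.112]
ft_force: [-6.6, -2.8, 14.4]
width: 0.106
grasp_force: 62.1
```

{"method": "carry_out", "body": {
  "deltas": [
    {"dp":[0,0,0],"delta_rot":[0,0,0],"claw":0.5},
    {"dp":[0,0,0],"delta_rot":[0,0,0],"claw":1},
    {"dp":[0,0,0],"delta_rot":[0,0,0],"claw":1},
    {"dp":[0,0,-25],"delta_rot":[0,0,0],"claw":1},
    {"dp":[0,0,-55],"delta_rot":[0,0,0],"claw":1}
  ]
}}

```text
time_s: 6.33
position: [0.5717, -0.1508, 0.0987]
ee_rot: [3.139, -0.007, -3.113]
ft_force: [0.9, -0.4, 0.2]
width: 0.812
grasp_force: 0.0
```

```bash
python3 - <<'E'
from plan import *
from h import *
c=json.load(open('cmd.json'));c['p'][2]=.101;json.dump(c,open('cmd.json','w'))
D=lambda y:(np.pi,0,y)
plan([((.565,-.15,.25),D(2.5),1),((.577,-.22,.29),D(1.8),1),((.572,-.26,.31),D(1.2),1),((.577,-.285,.31),D(.98),1)],vmax=36)
E
```

```text
meas-cmd mm [-1.8  1.2 -2.3] rot [-0.002  0.007 -0.001] t 6.3333
[{"dp":[1.2,0.3,-21.3],"delta_rot":[0.0,0.0,0.096],"claw":1},{"dp":[2.4,0.7,-42.6],"delta_rot":[0.0,0.0,0.191],"claw":1},{"dp":[3.6,1.0,-63.9],"delta_rot":[0.0,0.0,0.287],"claw":1},{"dp":[4.8,1.3,-85.1],"delta_rot":[0.0,0.0,0.383],"claw":1},{"dp":[6.0,1.6,-106.4],"delta_rot":[0.0,0.0,0.478],"claw":1}]
[{"dp":[1.2,-0.2,-21.3],"delta_rot":[0.0,0.0,0.096],"claw":1},{"dp":[2.4,-0.5,-42.6],"delta_rot":[0.0,0.0,0.192],"claw":1},{"dp":[-3.5,-8.7,-48.3],"delta_rot":[0.0,0.0,0.292],"claw":1},{"dp":[-9.4,-17.0,-54.0],"delta_rot":[0.0,0.0,0.392],"claw":1},{"dp":[-15.2,-25.2,-59.7],"delta_rot":[0.0,0.0,0.492],"claw":1}]
[{"dp":[-9.2,-4.5,-5.8],"delta_rot":[0.0,0.0,0.1],"claw":1},{"dp":[-18.2,-9.0,-11.5],"delta_rot":[0.0,0.0,0.2],"claw":1},{"dp":[-27.3,-13.5,-17.2],"delta_rot":[0.0,0.0,0.3],"claw":1},{"dp":[-36.4,-18.0,-22.9],"delta_rot":[0.0,0.0,0.4],"claw":1},{"dp":[-41.3,-22.6,-26.2],"delta_rot":[0.0,0.0,0.5],"claw":1}]
[{"dp":[-6.5,-1.6,-3.4],"delta_rot":[0.0,0.0,0.1],"claw":1},{"dp":[-13.0,-3.3,-6.7],"delta_rot":[0.0,0.0,0.2],"claw":1},{"dp":[-19.5,-5.0,-10.1],"delta_rot":[0.0,0.0,0.3],"claw":1},{"dp":[-26.0,-6.7,-13.4],"delta_rot":[0.0,0.0,0.4],"claw":1},{"dp":[-32.5,-8.4,-16.7],"delta_rot":[0.0,0.0,0.5],"claw":1}]
[{"dp":[-7.2,4.6,0.0],"delta_rot":[0.0,0.0,0.073],"claw":1},{"dp":[-14.3,9.2,0.0],"delta_rot":[0.0,0.0,0.146],"claw":1},{"dp":[-21.5,13.8,0.0],"delta_rot":[0.0,0.0,0.22],"claw":1},{"dp":[-21.5,13.8,0.0],"delta_rot":[0.0,0.0,0.22],"claw":1},{"dp":[-21.5,13.8,0.0],"delta_rot":[0.0,0.0,0.22],"claw":1}]
```

{"method": "carry_out", "body": {
  "deltas": [
    {"dp":[1.2,0.3,-21],"delta_rot":[0,0,0.096],"claw":1},
    {"dp":[2.4,0.7,-42],"delta_rot":[0,0,0.191],"claw":1},
    {"dp":[3.6,1,-64],"delta_rot":[0,0,0.287],"claw":1},
    {"dp":[4.8,1.3,-85],"delta_rot":[0,0,0.383],"claw":1},
    {"dp":[6,1.6,-106.4],"delta_rot":[0,0,0.478],"claw":1}
  ]
}}

```text
time_s: 6.75
position: [0.5673, -0.1499, 0.2079]
ee_rot: [3.141, -0.001, 2.688]
ft_force: [-0.0, -0.1, 0.1]
width: 1.0
grasp_force: 0.0
```

{"method": "carry_out", "body": {
  "deltas": [
    {"dp":[1.2,-0.2,-21.3],"delta_rot":[0,0,0.096],"claw":1},
    {"dp":[2.4,-0.5,-42.6],"delta_rot":[0,0,0.192],"claw":1},
    {"dp":[-3.5,-8.7,-48.3],"delta_rot":[0,0,0.292],"claw":1},
    {"dp":[-9.4,-17,-54],"delta_rot":[0,0,0.392],"claw":1},
    {"dp":[-15.2,-25.2,-59.7],"delta_rot":[0,0,0.492],"claw":1}
  ]
}}

```text
time_s: 7.17
position: [0.5704, -0.1795, 0.2673]
ee_rot: [3.141, -0.0, 2.196]
ft_force: [-1.0, -0.4, 1.4]
width: 0.998
grasp_force: 0.0
```

{"method": "carry_out", "body": {
  "deltas": [
    {"dp":[-9.2,-4.5,-5.8],"delta_rot":[0,0,0.1],"claw":1},
    {"dp":[-18.2,-9,-11.5],"delta_rot":[0,0,0.2],"claw":1},
    {"dp":[-27.3,-13.5,-17.2],"delta_rot":[0,0,0.3],"claw":1},
    {"dp":[-36.4,-18,-22.9],"delta_rot":[0,0,0.4],"claw":1},
    {"dp":[-41.3,-22.6,-26.2],"delta_rot":[0,0,0.5],"claw":1}
  ]
}}

```text
time_s: 7.58
position: [0.5769, -0.227, 0.2931]
ee_rot: [3.141, 0.0, 1.695]
ft_force: [-0.4, -0.2, -0.1]
width: 1.0
grasp_force: 0.0
```

{"method": "carry_out", "body": {
  "deltas": [
    {"dp":[-6.5,-1.6,-3.4],"delta_rot":[0,0,0.1],"claw":1},
    {"dp":[-13,-3.3,-6.7],"delta_rot":[0,0,0.2],"claw":1},
    {"dp":[-19.5,-5,-10.1],"delta_rot":[0,0,0.3],"claw":1},
    {"dp":[-26,-6.7,-13.4],"delta_rot":[0,0,0.4],"claw":1},
    {"dp":[-32.5,-8.4,-16.7],"delta_rot":[0,0,0.5],"claw":1}
  ]
}}

```text
time_s: 8.0
position: [0.5722, -0.2596, 0.3094]
ee_rot: [-3.141, -0.0, 1.196]
ft_force: [0.6, 0.6, -0.3]
width: 0.996
grasp_force: 0.0
```

{"method": "carry_out", "body": {
  "deltas": [
    {"dp":[-7.2,4.6,0],"delta_rot":[0,0,0.073],"claw":1},
    {"dp":[-14.3,9.2,0],"delta_rot":[0,0,0.146],"claw":1},
    {"dp":[-21.5,13.8,0],"delta_rot":[0,0,0.22],"claw":1},
    {"dp":[-21.5,13.8,0],"delta_rot":[0,0,0.22],"claw":1},
    {"dp":[-21.5,13.8,0],"delta_rot":[0,0,0.22],"claw":1}
  ]
}}

```text
time_s: 8.42
position: [0.5773, -0.2846, 0.3092]
ee_rot: [-3.14, -0.0, 0.982]
ft_force: [0.5, 0.5, 0.6]
width: 0.997
grasp_force: 0.0
```

```bash
python3 - <<'E'
from h import *
print(arm.sense()['position'])
a=arm.grab_frame('wrist'); b=arm.grab_frame('top')
b=cv2.resize(b[185:290,300:455],None,fx=4,fy=4,interpolation=cv2.INTER_CUBIC)
a=cv2.copyMakeBorder(a,0,0,0,0,0)
W=620; im=np.zeros((600,800,3),np.uint8)
a2=cv2.resize(a,(400,300)); im[:300,:400]=a2; b2=b[:, :]; h=min(420,b2.shape[0]); 
c=cv2.resize(b,(400,int(400*b.shape[0]/b.shape[1]))); im[300:300+c.shape[0],:400]=c
g=cv2.resize(a[150:360,140:420],(400,300)); im[:300,400:]=g
cv2.imwrite('pics/w2.png',im[:,:,::-1])
print([(np.round(d['point'],3),d['conf']) for d in arm.look_for('dial_grip','wrist')])
E
```

```text
[ 0.57727311 -0.28459228  0.30917714]
[(array([ 0.57 , -0.281,  0.225]), 0.83)]
```

View pics/w2.png

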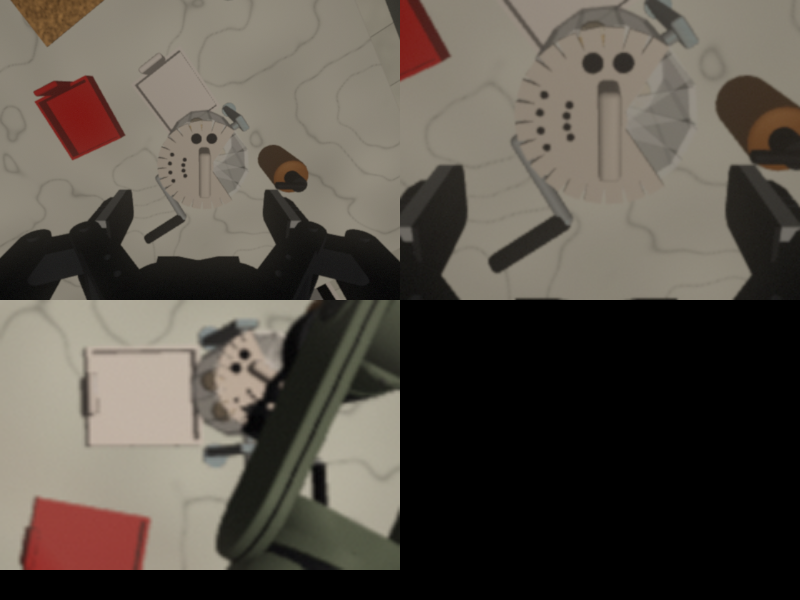

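The fin appears vertical in the wrist view, at original pixels about (286,217)-(287,277). So yaw 0.98 is aligned.

```bash
python3 - <<'E'
from plan import *
from h import *
a=px2z('wrist',285.5,217,.2495);b=px2z('wrist',286.5,277,.2495);m=(a+b)/2;print(a,b,m,np.arctan2(*(a-b)[[1,0]]),np.linalg.norm(a-b))
D=lambda y:(np.pi,0,y)
c=(.577,-.292)
plan([((*c,.31),D(1.0),1),((*c,.236),D(1.0),1),((*c,.236),D(1.0),0,6)])
E
```

```text
[ 0.58838027 -0.27696204  0.2495    ] [ 0.5651214  -0.31362445  0.2495    ] [ 0.57675084 -0.29529325  0.2495    ] 1.005461290086918 0.04341781943114791
meas-cmd mm [ 0.1  0.8 -0.2] rot [ 0.001 -0.    -0.002] t 8.5667
[{"dp":[-5.8,3.9,0.0],"delta_rot":[0.0,0.0,-0.02],"claw":1},{"dp":[-5.8,3.9,24.6],"delta_rot":[0.0,0.0,-0.02],"claw":1},{"dp":[-5.8,3.9,49.3],"delta_rot":[0.0,0.0,-0.02],"claw":1},{"dp":[-5.8,3.9,74.0],"delta_rot":[0.0,0.0,-0.02],"claw":1},{"dp":[-5.8,3.9,74.0],"delta_rot":[0.0,0.0,-0.02],"claw":0}]
[{"dp":[0.0,0.0,0.0],"delta_rot":[0.0,0.0,0.0],"claw":0},{"dp":[0.0,0.0,0.0],"delta_rot":[0.0,0.0,0.0],"claw":0},{"dp":[0.0,0.0,0.0],"delta_rot":[0.0,0.0,0.0],"claw":0},{"dp":[0.0,0.0,0.0],"delta_rot":[0.0,0.0,0.0],"claw":0},{"dp":[0.0,0.0,0.0],"delta_rot":[0.0,0.0,0.0],"claw":0}]
[{"dp":[0.0,0.0,0.0],"delta_rot":[0.0,0.0,0.0],"claw":0},{"dp":[0.0,0.0,0.0],"delta_rot":[0.0,0.0,0.0],"claw":0},{"dp":[0.0,0.0,0.0],"delta_rot":[0.0,0.0,0.0],"claw":0},{"dp":[0.0,0.0,0.0],"delta_rot":[0.0,0.0,0.0],"claw":0},{"dp":[0.0,0.0,0.0],"delta_rot":[0.0,0.0,0.0],"claw":0}]
```

{"method": "carry_out", "body": {
  "deltas": [
    {"dp":[-7.4,5,0],"delta_rot":[0,0,-0.02],"claw":1},
    {"dp":[-7.4,5,25],"delta_rot":[0,0,-0.02],"claw":1},
    {"dp":[-7.4,5,50],"delta_rot":[0,0,-0.02],"claw":1},
    {"dp":[-7.4,5,73.5],"delta_rot":[0,0,-0.02],"claw":1},
    {"dp":[-7.4,5,73.5],"delta_rot":[0,0,-0.02],"claw":0.5}
  ],
  "force": 40
}}

```text
time_s: 8.98
position: [0.5749, -0.2921, 0.2313]
ee_rot: [-3.131, 0.001, 1.001]
ft_force: [-0.6, 0.6, -0.7]
width: 0.887
grasp_force: 0.0
```

{"method": "carry_out", "body": {
  "deltas": [
    {"dp":[0,0,0],"delta_rot":[0,0,0],"claw":0},
    {"dp":[0,0,0],"delta_rot":[0,0,0],"claw":0},
    {"dp":[0,0,0],"delta_rot":[0,0,0],"claw":0},
    {"dp":[0,0,0],"delta_rot":[0,0,0],"claw":0},
    {"dp":[0,0,0],"delta_rot":[0,0,0],"claw":0}
  ]
}}

```text
time_s: 9.4
position: [0.5777, -0.2941, 0.2379]
ee_rot: [3.139, -0.0, 1.0]
ft_force: [0.8, -0.0, -0.5]
width: 0.146
grasp_force: 0.0
```

{"method": "carry_out", "body": {
  "deltas": [
    {"dp":[0,0,0],"delta_rot":[0,0,0],"claw":0},
    {"dp":[0,0,0],"delta_rot":[0,0,-0.02],"claw":0},
    {"dp":[0,0,0],"delta_rot":[0,0,-0.06],"claw":0},
    {"dp":[0,0,0],"delta_rot":[0,0,-0.1],"claw":0},
    {"dp":[0,0,0],"delta_rot":[0,0,-0.16],"claw":0}
  ]
}}

```text
time_s: 9.82
position: [0.5779, -0.2941, 0.238]
ee_rot: [3.139, -0.0, 1.163]
ft_force: [1.7, 0.5, 5.0]
width: 0.12
grasp_force: 42.3
```

{"method": "carry_out", "body": {
  "deltas": [
    {"dp":[0,0,0],"delta_rot":[0,0,-0.1],"claw":0},
    {"dp":[0,0,0],"delta_rot":[0,0,-0.2],"claw":0},
    {"dp":[0,0,0],"delta_rot":[0,0,-0.3],"claw":0},
    {"dp":[0,0,0],"delta_rot":[0,0,-0.4],"claw":0},
    {"dp":[0,0,0],"delta_rot":[0,0,-0.5],"claw":0}
  ]
}}

```text
time_s: 10.23
position: [0.5775, -0.294, 0.238]
ee_rot: [3.14, 0.001, 1.666]
ft_force: [-0.1, 0.2, 5.8]
width: 0.117
grasp_force: 42.3
```

{"method": "carry_out", "body": {
  "deltas": [
    {"dp":[0,0,0],"delta_rot":[0,0,-0.1],"claw":0},
    {"dp":[0,0,0],"delta_rot":[0,0,-0.2],"claw":0},
    {"dp":[0,0,0],"delta_rot":[0,0,-0.3],"claw":0},
    {"dp":[0,0,0],"delta_rot":[0,0,-0.4],"claw":0},
    {"dp":[0,0,0],"delta_rot":[0,0,-0.5],"claw":0}
  ]
}}

```text
time_s: 10.65
position: [0.5771, -0.2942, 0.238]
ee_rot: [3.141, 0.001, 2.166]
ft_force: [-1.1, 0.0, 5.9]
width: 0.121
grasp_force: 42.4
```

{"method": "carry_out", "body": {
  "deltas": [
    {"dp":[0,0,0],"delta_rot":[0,0,-0.1],"claw":0},
    {"dp":[0,0,0],"delta_rot":[0,0,-0.2],"claw":0},
    {"dp":[0,0,0],"delta_rot":[0,0,-0.3],"claw":0},
    {"dp":[0,0,0],"delta_rot":[0,0,-0.4],"claw":0},
    {"dp":[0,0,0],"delta_rot":[0,0,-0.5],"claw":0}
  ]
}}

```text
time_s: 11.07
position: [0.5768, -0.2945, 0.238]
ee_rot: [-3.14, 0.001, 2.666]
ft_force: [-2.0, -0.8, 6.7]
width: 0.117
grasp_force: 42.4
```

{"method": "carry_out", "body": {
  "deltas": [
    {"dp":[0,0,0],"delta_rot":[0,0,-0.1],"claw":0},
    {"dp":[0,0,0],"delta_rot":[0,0,-0.2],"claw":0},
    {"dp":[0,0,0],"delta_rot":[0,0,-0.3],"claw":0},
    {"dp":[0,0,0],"delta_rot":[0,0,-0.4],"claw":0},
    {"dp":[0,0,0],"delta_rot":[0,0,-0.5],"claw":0}
  ]
}}

```text
time_s: 11.48
position: [0.5767, -0.2949, 0.238]
ee_rot: [-3.139, 0.0, -3.118]
ft_force: [-1.4, -2.5, 6.7]
width: 0.122
grasp_force: 42.4
```

{"method": "carry_out", "body": {
  "deltas": [
    {"dp":[0,0,0],"delta_rot":[0,0,0],"claw":0},
    {"dp":[0,0,0],"delta_rot":[0,0,0],"claw":0.5},
    {"dp":[0,0,0],"delta_rot":[0,0,0],"claw":1},
    {"dp":[0,0,0],"delta_rot":[0,0,0],"claw":1},
    {"dp":[0,0,-30],"delta_rot":[0,0,0],"claw":1}
  ]
}}

```text
time_s: 11.9
position: [0.5745, -0.2923, 0.26]
ee_rot: [3.134, -0.012, -3.123]
ft_force: [1.1, 0.6, -1.4]
width: 0.679
grasp_force: 0.0
```

{"method": "carry_out", "body": {
  "deltas": [
    {"dp":[0,0,-30],"delta_rot":[0,0,0],"claw":1},
    {"dp":[15,0,-50],"delta_rot":[0,0,0],"claw":1},
    {"dp":[45,0,-50],"delta_rot":[0,0,0],"claw":1},
    {"dp":[80,0,-50],"delta_rot":[0,0,0],"claw":1},
    {"dp":[110,0,-50],"delta_rot":[0,0,0],"claw":1}
  ]
}}

```text
time_s: 12.32
position: [0.4657, -0.2955, 0.3162]
ee_rot: [3.141, -0.001, -3.123]
ft_force: [-0.2, 0.0, -0.3]
width: 1.002
grasp_force: 0.0
```

```bash
python3 - <<'E'
from plan import *
from h import *
print(arm.sense()['position'],arm.sense()['ee_rot'])
a=arm.grab_frame('wrist'); b=arm.grab_frame('side')
im=np.zeros((600,800,3),np.uint8)
im[:300,:400]=cv2.resize(a,(400,300)); im[:300,400:]=cv2.resize(b,(400,300))
im[300:,:400]=cv2.resize(b[230:380,230:430],(400,300))
cv2.imwrite('pics/w3.png',im[:,:,::-1])
print([(np.round(d['point'],3),d['conf']) for d in arm.look_for('crank_grip','wrist')])
E
```

```text
[ 0.46568555 -0.29551143  0.31623897] [ 3.14122068e+00 -7.48034390e-04 -3.12255653e+00]
[(array([ 0.546, -0.302,  0.203]), 0.56)]
```

View pics/w3.png

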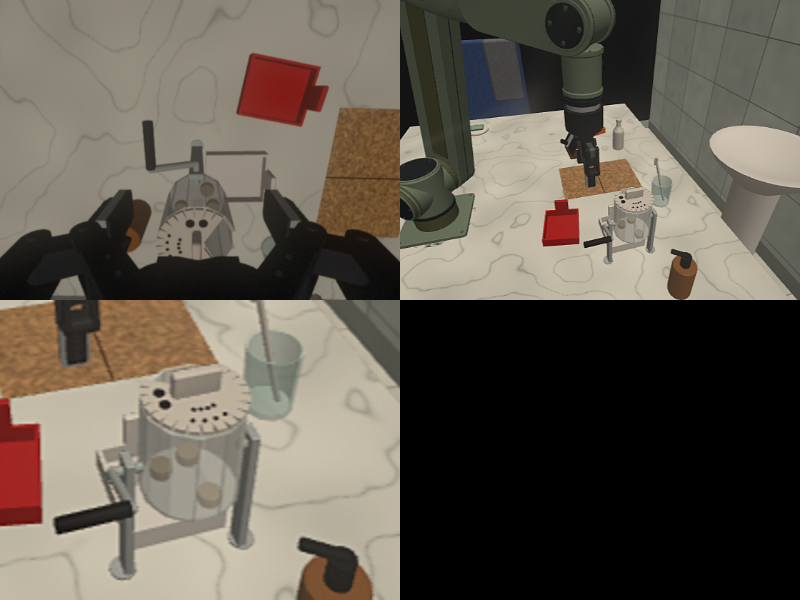

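The dial's gap now faces the dish side, with three tablets visible at (160,467), (187,453) and (208,492). Next I grip the crank.

```bash
python3 - <<'E'
from plan import *
Y=np.pi+.028
plan([((.463,-.357,.24),(np.pi,0,Y),1),((.463,-.357,.159),(np.pi,0,Y),1)],fresh=True)
E
```

```text
[{"dp":[0.9,-15.3,19.2],"delta_rot":[0.0,0.0,-0.003],"claw":1},{"dp":[1.9,-30.6,38.5],"delta_rot":[0.0,0.0,-0.006],"claw":1},{"dp":[2.8,-45.9,57.7],"delta_rot":[0.0,0.0,-0.008],"claw":1},{"dp":[3.8,-61.2,76.9],"delta_rot":[0.0,0.0,-0.011],"claw":1},{"dp":[3.8,-61.2,103.9],"delta_rot":[0.0,0.0,-0.011],"claw":1}]
[{"dp":[0.0,0.0,27.0],"delta_rot":[0.0,0.0,0.0],"claw":1},{"dp":[0.0,0.0,54.0],"delta_rot":[0.0,0.0,0.0],"claw":1},{"dp":[0.0,0.0,54.0],"delta_rot":[0.0,0.0,0.0],"claw":1},{"dp":[0.0,0.0,54.0],"delta_rot":[0.0,0.0,0.0],"claw":1},{"dp":[0.0,0.0,54.0],"delta_rot":[0.0,0.0,0.0],"claw":1}]
```

{"method": "carry_out", "body": {
  "deltas": [
    {"dp":[1,-15,19],"delta_rot":[0,0,0],"claw":1},
    {"dp":[2,-31,38],"delta_rot":[0,0,-0.005],"claw":1},
    {"dp":[3,-46,58],"delta_rot":[0,0,-0.008],"claw":1},
    {"dp":[3.8,-61.2,77],"delta_rot":[0,0,-0.011],"claw":1},
    {"dp":[3.8,-61.2,104],"delta_rot":[0,0,-0.011],"claw":1}
  ],
  "force": 40
}}

```text
time_s: 12.88
position: [0.4665, -0.3602, 0.2122]
ee_rot: [-3.138, 0.003, -3.113]
ft_force: [0.4, -0.3, -0.2]
width: 1.002
grasp_force: 0.0
```

{"method": "carry_out", "body": {
  "deltas": [
    {"dp":[0,0,27],"delta_rot":[0,0,0],"claw":1},
    {"dp":[0,0,54],"delta_rot":[0,0,0],"claw":1},
    {"dp":[0,0,54],"delta_rot":[0,0,0],"claw":0.5},
    {"dp":[0,0,54],"delta_rot":[0,0,0],"claw":0},
    {"dp":[0,0,54],"delta_rot":[0,0,0],"claw":0}
  ]
}}

```text
time_s: 13.3
position: [0.466, -0.3577, 0.1596]
ee_rot: [-3.14, 0.002, -3.112]
ft_force: [-0.1, 0.3, 1.5]
width: 0.606
grasp_force: 0.0
```

{"method": "carry_out", "body": {
  "deltas": [
    {"dp":[0,0,0],"delta_rot":[0,0,0],"claw":0},
    {"dp":[0,0,0],"delta_rot":[0,0,0],"claw":0},
    {"dp":[0,0,0],"delta_rot":[0,0,0],"claw":0},
    {"dp":[0,0,0],"delta_rot":[0,0,0],"claw":0},
    {"dp":[0,0,0],"delta_rot":[0,0,0],"claw":0}
  ]
}}

```text
time_s: 13.72
position: [0.4655, -0.3596, 0.1605]
ee_rot: [-3.135, 0.003, -3.112]
ft_force: [0.0, -4.9, 0.7]
width: 0.146
grasp_force: 38.9
```

```bash
cat > crank.py <<'E'
from plan import *
def crank(qs,y0=None,hold=0):
    s=arm.sense(); w=[]
    Y=np.pi+.028
    o=np.array([.577,-.293]);ux=np.array([np.cos(.028),np.sin(.028)]);uy=np.array([-ux[1],ux[0]])
    for q in qs:
        a=q-1.225; p=o-.114*ux+.065*np.sin(a)*uy
        w.append(((p[0],p[1],.145+.065*np.cos(a)-.008),(np.pi,0,Y),0))
    w[-1]=w[-1]+(hold,)
    plan(w,vmax=14)
E
python3 - <<'E'
from crank import *
arm.grab_frame('top');print([(np.round(d['point'],3),round(d['conf'],2)) for d in arm.look_for('dish','top')])
s=arm.sense();print(s['position'],s['ee_rot'],s['width'])
crank(np.arange(1,24)*.1-.02)
E
```

```text
[(array([ 0.398, -0.149,  0.007]), 0.96), (array([0.633, 0.482, 0.002]), 0.95), (array([ 0.575, -0.215,  0.008]), 0.68)]
[ 0.46542288 -0.35957867  0.1604766 ] [-3.13544966  0.0034468  -3.11199211] 0.1473676119950757
meas-cmd mm [ 2.4 -2.6  1.4] rot [ 0.006 -0.003 -0.002] t 13.8167
[{"dp":[-1.7,1.6,-4.8],"delta_rot":[0.0,0.0,0.0],"claw":0},{"dp":[-1.7,4.5,-10.6],"delta_rot":[0.0,0.0,0.0],"claw":0},{"dp":[-1.7,8.1,-16.0],"delta_rot":[0.0,0.0,0.0],"claw":0},{"dp":[-1.7,12.1,-21.1],"delta_rot":[0.0,0.0,0.0],"claw":0},{"dp":[-1.7,16.7,-25.7],"delta_rot":[0.0,0.0,0.0],"claw":0}]
[{"dp":[0.0,5.0,-4.2],"delta_rot":[0.0,0.0,0.0],"claw":0},{"dp":[0.0,10.4,-7.8],"delta_rot":[0.0,0.0,0.0],"claw":0},{"dp":[0.0,16.1,-10.9],"delta_rot":[0.0,0.0,0.0],"claw":0},{"dp":[0.0,22.1,-13.4],"delta_rot":[0.0,0.0,0.0],"claw":0},{"dp":[0.0,28.3,-15.3],"delta_rot":[0.0,0.0,0.0],"claw":0}]
[{"dp":[0.0,6.4,-1.3],"delta_rot":[0.0,0.0,0.0],"claw":0},{"dp":[0.0,12.8,-1.9],"delta_rot":[0.0,0.0,0.0],"claw":0},{"dp":[0.0,19.3,-1.9],"delta_rot":[0.0,0.0,0.0],"claw":0},{"dp":[0.0,25.8,-1.2],"delta_rot":[0.0,0.0,0.0],"claw":0},{"dp":[0.0,32.2,0.1],"delta_rot":[0.0,0.0,0.0],"claw":0}]
[{"dp":[0.0,6.2,2.0],"delta_rot":[0.0,0.0,0.0],"claw":0},{"dp":[0.0,12.1,4.6],"delta_rot":[0.0,0.0,0.0],"claw":0},{"dp":[0.0,17.8,7.7],"delta_rot":[0.0,0.0,0.0],"claw":0},{"dp":[0.0,23.2,11.4],"delta_rot":[0.0,0.0,0.0],"claw":0},{"dp":[0.0,28.1,15.6],"delta_rot":[0.0,0.0,0.0],"claw":0}]
[{"dp":[0.0,4.5,4.7],"delta_rot":[0.0,0.0,0.0],"claw":0},{"dp":[0.0,8.5,9.8],"delta_rot":[0.0,0.0,0.0],"claw":0},{"dp":[0.0,12.0,15.3],"delta_rot":[0.0,0.0,0.0],"claw":0},{"dp":[0.0,12.0,15.3],"delta_rot":[0.0,0.0,0.0],"claw":0},{"dp":[0.0,12.0,15.3],"delta_rot":[0.0,0.0,0.0],"claw":0}]
```

{"method": "carry_out", "body": {
  "deltas": [
    {"dp":[0,1.6,-4.8],"delta_rot":[0,0,0],"claw":0},
    {"dp":[0,4.5,-10.6],"delta_rot":[0,0,0],"claw":0},
    {"dp":[0,8.1,-16],"delta_rot":[0,0,0],"claw":0},
    {"dp":[0,12.1,-21.1],"delta_rot":[0,0,0],"claw":0},
    {"dp":[0,16.7,-25.7],"delta_rot":[0,0,0],"claw":0}
  ]
}}

```text
time_s: 14.23
position: [0.465, -0.345, 0.1863]
ee_rot: [-3.131, 0.004, -3.111]
ft_force: [-0.4, -11.6, -1.7]
width: 0.148
grasp_force: 38.9
```

{"method": "carry_out", "body": {
  "deltas": [
    {"dp":[0,5,-4.2],"delta_rot":[0,0,0],"claw":0},
    {"dp":[0,10.4,-7.8],"delta_rot":[0,0,0],"claw":0},
    {"dp":[0,16.1,-10.9],"delta_rot":[0,0,0],"claw":0},
    {"dp":[0,22.1,-13.4],"delta_rot":[0,0,0],"claw":0},
    {"dp":[0,28.3,-15.3],"delta_rot":[0,0,0],"claw":0}
  ]
}}

```text
time_s: 14.65
position: [0.4643, -0.3195, 0.2051]
ee_rot: [-3.122, 0.006, -3.111]
ft_force: [-6.9, -15.6, 18.3]
width: 0.144
grasp_force: 39.2
```

{"method": "carry_out", "body": {
  "deltas": [
    {"dp":[0,6.4,-1.3],"delta_rot":[0,0,0],"claw":0},
    {"dp":[0,12.8,-1.9],"delta_rot":[0,0,0],"claw":0},
    {"dp":[0,19.3,-1.9],"delta_rot":[0,0,0],"claw":0},
    {"dp":[0,25.8,-1.2],"delta_rot":[0,0,0],"claw":0},
    {"dp":[0,32.2,0.1],"delta_rot":[0,0,0],"claw":0}
  ]
}}

```text
time_s: 15.07
position: [0.4632, -0.2833, 0.2036]
ee_rot: [-3.132, 0.006, -3.112]
ft_force: [-2.5, -7.0, 5.5]
width: 0.149
grasp_force: 41.9
```

{"method": "carry_out", "body": {
  "deltas": [
    {"dp":[0,6.2,2],"delta_rot":[0,0,0],"claw":0},
    {"dp":[0,12.1,4.6],"delta_rot":[0,0,0],"claw":0},
    {"dp":[0,17.8,7.7],"delta_rot":[0,0,0],"claw":0},
    {"dp":[0,23.2,11.4],"delta_rot":[0,0,0],"claw":0},
    {"dp":[0,28.1,15.6],"delta_rot":[0,0,0],"claw":0}
  ]
}}

```text
time_s: 15.48
position: [0.4625, -0.2549, 0.1864]
ee_rot: [-3.133, 0.005, -3.111]
ft_force: [-1.5, -7.5, 7.0]
width: 0.146
grasp_force: 44.6
```

{"method": "carry_out", "body": {
  "deltas": [
    {"dp":[0,4.5,4.7],"delta_rot":[0,0,0],"claw":0},
    {"dp":[0,8.5,9.8],"delta_rot":[0,0,0],"claw":0},
    {"dp":[0,12,15.3],"delta_rot":[0,0,0],"claw":0},
    {"dp":[0,12,15.3],"delta_rot":[0,0,0],"claw":0},
    {"dp":[0,12,15.3],"delta_rot":[0,0,0],"claw":0}
  ]
}}

```text
time_s: 15.9
position: [0.4623, -0.2423, 0.1698]
ee_rot: [-3.135, 0.004, -3.111]
ft_force: [0.9, -5.8, -1.0]
width: 0.145
grasp_force: 44.7
```

```bash
python3 - <<'E'
from crank import *
from h import *
b=arm.grab_frame('side'); t=arm.grab_frame('top')
im=np.zeros((600,800,3),np.uint8)
im[:,:400]=cv2.resize(b[225:375,260:360],(400,600),interpolation=cv2.INTER_CUBIC)
im[:,400:]=cv2.resize(t[190:280,325:415],(400,400),interpolation=cv2.INTER_CUBIC)[:600].repeat(1,0) if False else cv2.resize(t[180:285,330:400],(400,600),interpolation=cv2.INTER_CUBIC)
cv2.imwrite('pics/w4.png',im[:,:,::-1])
print([(np.round(d['point'],3),round(d['conf'],2)) for d in arm.look_for('tablet1','side')+arm.look_for('tablet1','top')])
c=np.array(json.load(open('cmd.json'))['p'])
crank([2.1,1.92,2.1,2.28,2.28,2.1,1.92,2.1,2.28,2.28])
E
```

```text
[(array([ 0.57 , -0.195,  0.008]), 0.28)]
meas-cmd mm [ 0.8 -2.6  0.8] rot [ 0.006 -0.003 -0.002] t 16.1
[{"dp":[0.0,-6.7,-9.6],"delta_rot":[0.0,0.0,0.0],"claw":0},{"dp":[0.0,-14.9,-17.9],"delta_rot":[0.0,0.0,0.0],"claw":0},{"dp":[0.0,-6.7,-9.6],"delta_rot":[0.0,0.0,0.0],"claw":0},{"dp":[0.0,0.0,0.0],"delta_rot":[0.0,0.0,0.0],"claw":0},{"dp":[0.0,0.0,0.0],"delta_rot":[0.0,0.0,0.0],"claw":0}]
[{"dp":[0.0,-6.7,-9.6],"delta_rot":[0.0,0.0,0.0],"claw":0},{"dp":[0.0,-14.9,-17.9],"delta_rot":[0.0,0.0,0.0],"claw":0},{"dp":[0.0,-6.7,-9.6],"delta_rot":[0.0,0.0,0.0],"claw":0},{"dp":[0.0,0.0,0.0],"delta_rot":[0.0,0.0,0.0],"claw":0},{"dp":[0.0,0.0,0.0],"delta_rot":[0.0,0.0,0.0],"claw":0}]
```

View pics/w4.png

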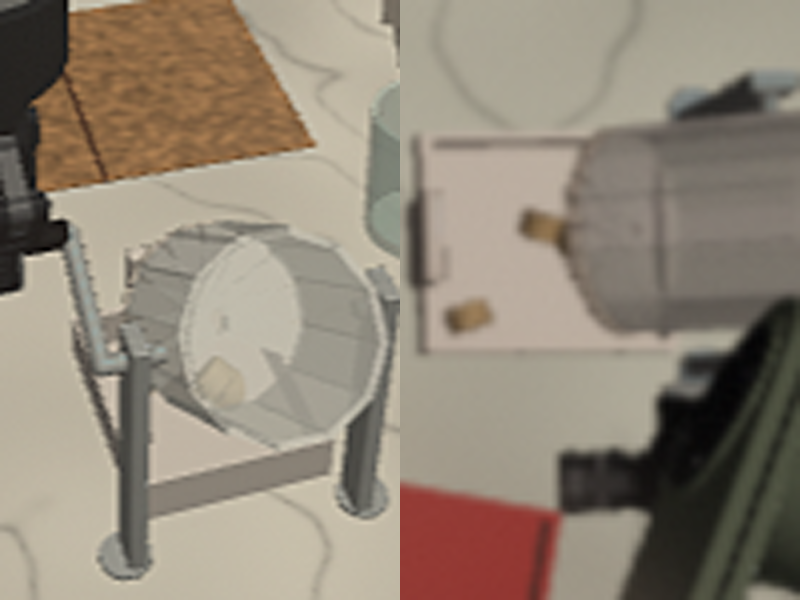

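Two tablets are in the dish and one is still in the jar at (220,380). Time to shake.

{"method": "carry_out", "body": {
  "deltas": [
    {"dp":[0,-7,-9.6],"delta_rot":[0,0,0],"claw":0},
    {"dp":[0,-15,-18],"delta_rot":[0,0,0],"claw":0},
    {"dp":[0,-7,-9.6],"delta_rot":[0,0,0],"claw":0},
    {"dp":[0,0,0],"delta_rot":[0,0,0],"claw":0},
    {"dp":[0,-7,-9.6],"delta_rot":[0,0,0],"claw":0}
  ]
}}

```text
time_s: 16.52
position: [0.462, -0.2452, 0.1763]
ee_rot: [3.14, 0.002, -3.112]
ft_force: [8.0, 0.4, -9.5]
width: 0.145
grasp_force: 42.1
```

{"method": "carry_out", "body": {
  "deltas": [
    {"dp":[0,7,9.6],"delta_rot":[0,0,0],"claw":0},
    {"dp":[0,0,0],"delta_rot":[0,0,0],"claw":0},
    {"dp":[0,7,9.6],"delta_rot":[0,0,0],"claw":0},
    {"dp":[0,-8,-8.4],"delta_rot":[0,0,0],"claw":0},
    {"dp":[0,7,9.6],"delta_rot":[0,0,0],"claw":0}
  ]
}}

```text
time_s: 16.93
position: [0.4621, -0.2426, 0.1737]
ee_rot: [-3.136, 0.004, -3.113]
ft_force: [-3.3, -7.2, 8.2]
width: 0.143
grasp_force: 42.5
```

{"method": "carry_out", "body": {
  "deltas": [
    {"dp":[0,-15,-18],"delta_rot":[0,0,0],"claw":0},
    {"dp":[0,0,0],"delta_rot":[0,0,0],"claw":0},
    {"dp":[0,-15,-18],"delta_rot":[0,0,0],"claw":0},
    {"dp":[0,0,0],"delta_rot":[0,0,0],"claw":0},
    {"dp":[0,0,0],"delta_rot":[0,0,0],"claw":0}
  ]
}}

```text
time_s: 17.35
position: [0.4602, -0.2413, 0.1709]
ee_rot: [-3.135, 0.0, -3.11]
ft_force: [-6.9, -5.8, 9.6]
width: 0.147
grasp_force: 44.3
```

```bash
python3 - <<'E'
from crank import *
from h import *
b=arm.grab_frame('side'); t=arm.grab_frame('top')
im=np.zeros((600,800,3),np.uint8)
im[:,:400]=cv2.resize(b[225:375,260:360],(400,600),interpolation=cv2.INTER_CUBIC)
im[:,400:]=cv2.resize(t[180:285,330:400],(400,600),interpolation=cv2.INTER_CUBIC)
cv2.imwrite('pics/w5.png',im[:,:,::-1]); s=arm.sense();print(s['position'],s['time_s'])
E
```

```text
[ 0.46020589 -0.24132898  0.17094294] 17.45
```

View pics/w5.png

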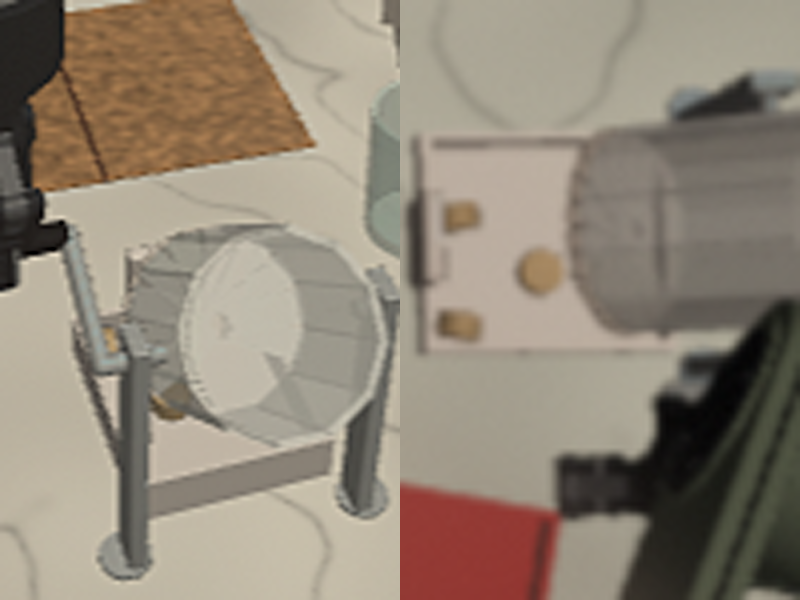

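All three are in the dish at (462,217), (540,270) and (460,325), and the jar looks empty. I swing the jar back.

```bash
python3 - <<'E'
from crank import *
crank(list(np.linspace(2.28,0,16)[1:]),hold=1)
E
```

```text
meas-cmd mm [-1.2 -1.7  1.9] rot [ 0.006  0.    -0.003] t 17.45
[{"dp":[0.0,-5.5,-8.2],"delta_rot":[0.0,0.0,0.0],"claw":0},{"dp":[0.0,-12.2,-15.5],"delta_rot":[0.0,0.0,0.0],"claw":0},{"dp":[0.0,-19.9,-21.6],"delta_rot":[0.0,0.0,0.0],"claw":0},{"dp":[0.0,-28.4,-26.6],"delta_rot":[0.0,0.0,0.0],"claw":0},{"dp":[0.0,-37.6,-30.1],"delta_rot":[0.0,0.0,0.0],"claw":0}]
[{"dp":[0.0,-9.7,-2.2],"delta_rot":[0.0,0.0,0.0],"claw":0},{"dp":[0.0,-19.5,-2.9],"delta_rot":[0.0,0.0,0.0],"claw":0},{"dp":[0.0,-29.4,-2.0],"delta_rot":[0.0,0.0,0.0],"claw":0},{"dp":[0.0,-39.0,0.3],"delta_rot":[0.0,0.0,0.0],"claw":0},{"dp":[0.0,-48.1,4.0],"delta_rot":[0.0,0.0,0.0],"claw":0}]
[{"dp":[0.0,-8.4,5.1],"delta_rot":[0.0,0.0,0.0],"claw":0},{"dp":[0.0,-16.0,11.4],"delta_rot":[0.0,0.0,0.0],"claw":0},{"dp":[0.0,-22.6,18.8],"delta_rot":[0.0,0.0,0.0],"claw":0},{"dp":[0.0,-28.0,27.1],"delta_rot":[0.0,0.0,0.0],"claw":0},{"dp":[0.0,-32.0,36.1],"delta_rot":[0.0,0.0,0.0],"claw":0}]
[{"dp":[0.0,0.0,0.0],"delta_rot":[0.0,0.0,0.0],"claw":0},{"dp":[0.0,0.0,0.0],"delta_rot":[0.0,0.0,0.0],"claw":0},{"dp":[0.0,0.0,0.0],"delta_rot":[0.0,0.0,0.0],"claw":0},{"dp":[0.0,0.0,0.0],"delta_rot":[0.0,0.0,0.0],"claw":0},{"dp":[0.0,0.0,0.0],"delta_rot":[0.0,0.0,0.0],"claw":0}]
```

{"method": "carry_out", "body": {
  "deltas": [
    {"dp":[0,-5.5,-8.2],"delta_rot":[0,0,0],"claw":0},
    {"dp":[0,-12.2,-15.5],"delta_rot":[0,0,0],"claw":0},
    {"dp":[0,-19.9,-21.6],"delta_rot":[0,0,0],"claw":0},
    {"dp":[0,-28.4,-26.6],"delta_rot":[0,0,0],"claw":0},
    {"dp":[0,-37.6,-30.1],"delta_rot":[0,0,0],"claw":0}
  ]
}}

```text
time_s: 17.87
position: [0.4608, -0.2691, 0.2011]
ee_rot: [3.122, -0.002, -3.115]
ft_force: [-6.6, 29.7, 29.9]
width: 0.145
grasp_force: 43.1
```

{"method": "carry_out", "body": {
  "deltas": [
    {"dp":[0,-9.7,-2.2],"delta_rot":[0,0,0],"claw":0},
    {"dp":[0,-19.5,-2.9],"delta_rot":[0,0,0],"claw":0},
    {"dp":[0,-29.4,-2],"delta_rot":[0,0,0],"claw":0},
    {"dp":[0,-39,0.3],"delta_rot":[0,0,0],"claw":0},
    {"dp":[0,-48.1,4],"delta_rot":[0,0,0],"claw":0}
  ]
}}

```text
time_s: 18.28
position: [0.4627, -0.3244, 0.1974]
ee_rot: [3.139, -0.0, -3.113]
ft_force: [-4.5, 6.9, 6.3]
width: 0.143
grasp_force: 46.6
```

{"method": "carry_out", "body": {
  "deltas": [
    {"dp":[0,-8.4,5.1],"delta_rot":[0,0,0],"claw":0},
    {"dp":[0,-16,11.4],"delta_rot":[0,0,0],"claw":0},
    {"dp":[0,-22.6,18.8],"delta_rot":[0,0,0],"claw":0},
    {"dp":[0,-28,27.1],"delta_rot":[0,0,0],"claw":0},
    {"dp":[0,-32,36],"delta_rot":[0,0,0],"claw":0}
  ]
}}

```text
time_s: 18.7
position: [0.4638, -0.3575, 0.1603]
ee_rot: [3.141, -0.001, -3.113]
ft_force: [-5.7, 2.3, 9.6]
width: 0.147
grasp_force: 52.3
```

{"method": "carry_out", "body": {
  "deltas": [
    {"dp":[0,0,2],"delta_rot":[0,0,0],"claw":0},
    {"dp":[0,0,2],"delta_rot":[0,0,0],"claw":0},
    {"dp":[0,0,0],"delta_rot":[0,0,0],"claw":0.5},
    {"dp":[0,0,0],"delta_rot":[0,0,0],"claw":1},
    {"dp":[0,0,0],"delta_rot":[0,0,0],"claw":1}
  ]
}}

```text
time_s: 19.12
position: [0.4652, -0.3576, 0.1591]
ee_rot: [-3.141, 0.002, -3.112]
ft_force: [0.1, -0.7, 0.2]
width: 0.566
grasp_force: 0.0
```

{"method": "carry_out", "body": {
  "deltas": [
    {"dp":[0,0,-30],"delta_rot":[0,0,0],"claw":1},
    {"dp":[0,0,-60],"delta_rot":[0,0,0],"claw":1},
    {"dp":[0,0,-90],"delta_rot":[0,0,0],"claw":1},
    {"dp":[0,0,-120],"delta_rot":[0,0,0],"claw":1},
    {"dp":[0,0,-151],"delta_rot":[0,0,0],"claw":1}
  ]
}}

```text
time_s: 19.53
position: [0.4647, -0.3571, 0.3111]
ee_rot: [3.141, 0.001, -3.112]
ft_force: [0.8, 0.2, -0.4]
width: 1.0
grasp_force: 0.0
```

{"method": "carry_out", "body": {
  "deltas": [
    {"dp":[-29,15,0],"delta_rot":[0,0,0],"claw":1},
    {"dp":[-58,30,0],"delta_rot":[0,0,0],"claw":1},
    {"dp":[-87,45,0],"delta_rot":[0,0,0],"claw":1},
    {"dp":[-115.7,59.8,0],"delta_rot":[0,0,0],"claw":1},
    {"dp":[-115.7,59.8,0],"delta_rot":[0,0,0],"claw":1}
  ]
}}

```text
time_s: 19.95
position: [0.5831, -0.2909, 0.3088]
ee_rot: [3.139, 0.003, -3.107]
ft_force: [-2.0, 0.5, -0.2]
width: 0.999
grasp_force: 0.0
```

```bash
python3 - <<'E'
from h import *
s=arm.sense();print(s['position'],s['ee_rot'])
a=arm.grab_frame('wrist');b=arm.grab_frame('side')
im=np.zeros((600,800,3),np.uint8)
im[:300,:400]=cv2.resize(a[100:340,120:440],(400,300),interpolation=cv2.INTER_CUBIC); im[:300,400:]=cv2.resize(b[230:380,230:430],(400,300),interpolation=cv2.INTER_CUBIC)
im[300:,:400]=cv2.resize(a,(400,300))
cv2.imwrite('pics/w6.png',im[:,:,::-1])
E
```

```text
[ 0.58309381 -0.2908934   0.30876073] [ 3.13934674e+00  3.04655975e-03 -3.10740904e+00]
```

View pics/w6.png

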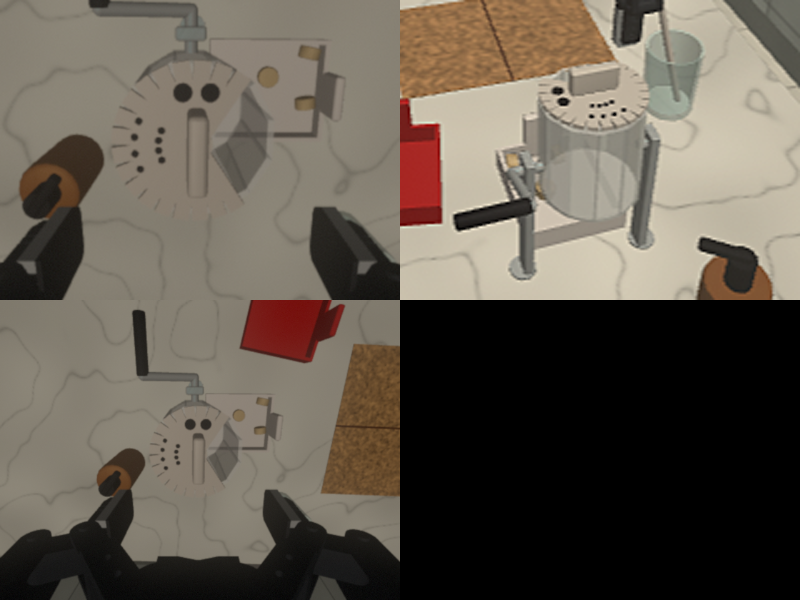

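The jar is upright and empty, all three tablets are in the dish, and the fin is at crop (198,118)-(198,196).

```bash
python3 - <<'E'
from h import *
a=px2z('wrist',278.4,194.4,.2495);b=px2z('wrist',278.4,256.5,.2495);print(a,b,(a+b)/2,np.linalg.norm(a-b)); print(goto((.577,-.294,.2365),(np.pi,0,np.pi+.02)),arm.sense()['position'])
E
```

```text
[ 0.55096984 -0.29358023  0.2495    ] [ 0.59383903 -0.29216473  0.2495    ] [ 0.57240443 -0.29287248  0.2495    ] 0.04289254523534462
(array([ 2.2, -0.5, 72.5]), array([ 0.   , -0.001,  0.012])) [ 0.57923786 -0.29343982  0.30903053]
```

{"method": "carry_out", "body": {
  "deltas": [
    {"dp":[2,-0.5,25],"delta_rot":[0,0,0],"claw":1},
    {"dp":[2,-0.5,50],"delta_rot":[0,0,0],"claw":1},
    {"dp":[2,-0.5,73],"delta_rot":[0,0,0],"claw":1},
    {"dp":[2,-0.5,73],"delta_rot":[0,0,0],"claw":0.5},
    {"dp":[2,-0.5,73],"delta_rot":[0,0,0],"claw":0}
  ]
}}

```text
time_s: 20.47
position: [0.5752, -0.2954, 0.2361]
ee_rot: [3.14, -0.002, -3.114]
ft_force: [0.9, -0.7, -0.4]
width: 0.748
grasp_force: 0.0
```

{"method": "carry_out", "body": {
  "deltas": [
    {"dp":[0,0,0],"delta_rot":[0,0,0],"claw":0},
    {"dp":[0,0,0],"delta_rot":[0,0,0],"claw":0},
    {"dp":[0,0,0],"delta_rot":[0,0,0],"claw":0},
    {"dp":[0,0,0],"delta_rot":[0,0,0],"claw":0},
    {"dp":[0,0,0],"delta_rot":[0,0,0.08],"claw":0}
  ]
}}

```text
time_s: 20.88
position: [0.5769, -0.2948, 0.2382]
ee_rot: [-3.141, 0.002, 3.09]
ft_force: [0.1, 0.8, 3.4]
width: 0.125
grasp_force: 41.4
```

{"method": "carry_out", "body": {
  "deltas": [
    {"dp":[0,0,0],"delta_rot":[0,0,0.12],"claw":0},
    {"dp":[0,0,0],"delta_rot":[0,0,0.24],"claw":0},
    {"dp":[0,0,0],"delta_rot":[0,0,0.36],"claw":0},
    {"dp":[0,0,0],"delta_rot":[0,0,0.48],"claw":0},
    {"dp":[0,0,0],"delta_rot":[0,0,0.6],"claw":0}
  ]
}}

```text
time_s: 21.3
position: [0.577, -0.2946, 0.2382]
ee_rot: [3.14, 0.002, 2.485]
ft_force: [-1.3, 1.7, 3.1]
width: 0.122
grasp_force: 41.5
```

{"method": "carry_out", "body": {
  "deltas": [
    {"dp":[0,0,0],"delta_rot":[0,0,0.12],"claw":0},
    {"dp":[0,0,0],"delta_rot":[0,0,0.24],"claw":0},
    {"dp":[0,0,0],"delta_rot":[0,0,0.36],"claw":0},
    {"dp":[0,0,0],"delta_rot":[0,0,0.48],"claw":0},
    {"dp":[0,0,0],"delta_rot":[0,0,0.6],"claw":0}
  ]
}}

```text
time_s: 21.72
position: [0.5773, -0.2945, 0.2382]
ee_rot: [3.139, 0.001, 1.885]
ft_force: [0.4, 2.9, 3.4]
width: 0.121
grasp_force: 41.5
```

{"method": "carry_out", "body": {
  "deltas": [
    {"dp":[0,0,0],"delta_rot":[0,0,0.12],"claw":0},
    {"dp":[0,0,0],"delta_rot":[0,0,0.24],"claw":0},
    {"dp":[0,0,0],"delta_rot":[0,0,0.36],"claw":0},
    {"dp":[0,0,0],"delta_rot":[0,0,0.48],"claw":0},
    {"dp":[0,0,0],"delta_rot":[0,0,0.6],"claw":0}
  ]
}}

```text
time_s: 22.13
position: [0.5777, -0.2945, 0.2382]
ee_rot: [3.138, -0.001, 1.285]
ft_force: [2.0, 1.6, 2.5]
width: 0.118
grasp_force: 41.4
```

{"method": "carry_out", "body": {
  "deltas": [
    {"dp":[0,0,0],"delta_rot":[0,0,0.12],"claw":0},
    {"dp":[0,0,0],"delta_rot":[0,0,0.24],"claw":0},
    {"dp":[0,0,0],"delta_rot":[0,0,0.36],"claw":0},
    {"dp":[0,0,0],"delta_rot":[0,0,0.48],"claw":0},
    {"dp":[0,0,0],"delta_rot":[0,0,0.6],"claw":0}
  ]
}}

```text
time_s: 22.55
position: [0.578, -0.2947, 0.2382]
ee_rot: [3.138, -0.003, 0.685]
ft_force: [2.5, 0.8, 2.9]
width: 0.117
grasp_force: 41.4
```

{"method": "carry_out", "body": {
  "deltas": [
    {"dp":[0,0,0],"delta_rot":[0,0,0.12],"claw":0},
    {"dp":[0,0,0],"delta_rot":[0,0,0.24],"claw":0},
    {"dp":[0,0,0],"delta_rot":[0,0,0.36],"claw":0},
    {"dp":[0,0,0],"delta_rot":[0,0,0.48],"claw":0},
    {"dp":[0,0,0],"delta_rot":[0,0,0.6],"claw":0}
  ]
}}

```text
time_s: 22.97
position: [0.5781, -0.2951, 0.2382]
ee_rot: [3.14, -0.005, 0.085]
ft_force: [4.2, -0.0, 2.4]
width: 0.119
grasp_force: 41.3
```

{"method": "carry_out", "body": {
  "deltas": [
    {"dp":[0,0,0],"delta_rot":[0,0,0],"claw":0},
    {"dp":[0,0,0],"delta_rot":[0,0,0],"claw":0.5},
    {"dp":[0,0,0],"delta_rot":[0,0,0],"claw":1},
    {"dp":[0,0,0],"delta_rot":[0,0,0],"claw":1},
    {"dp":[0,0,-30],"delta_rot":[0,0,0],"claw":1}
  ]
}}

```text
time_s: 23.38
position: [0.5734, -0.2936, 0.2603]
ee_rot: [-3.134, 0.012, 0.092]
ft_force: [-0.4, 0.1, -1.0]
width: 0.681
grasp_force: 0.0
```

{"method": "carry_out", "body": {
  "deltas": [
    {"dp":[0,0,-25],"delta_rot":[0,0,0],"claw":1},
    {"dp":[0,0,-50],"delta_rot":[0,0,0],"claw":1},
    {"dp":[0,20,-50],"delta_rot":[0,0,0],"claw":1},
    {"dp":[0,20,-50],"delta_rot":[0,0,0],"claw":1},
    {"dp":[0,20,-50],"delta_rot":[0,0,0],"claw":1}
  ]
}}

```text
time_s: 23.8
position: [0.5777, -0.3152, 0.3159]
ee_rot: [-3.141, 0.001, 0.09]
ft_force: [0.4, 0.8, -1.1]
width: 1.0
grasp_force: 0.0
```

```bash
python3 - <<'E'
from h import *
s=arm.sense();print(s['position'],s['ee_rot'],s['time_s'])
a=arm.grab_frame('wrist');b=arm.grab_frame('side')
im=np.zeros((600,800,3),np.uint8)
im[:300,:400]=cv2.resize(a[100:340,120:440],(400,300),interpolation=cv2.INTER_CUBIC); im[:300,400:]=cv2.resize(b[230:380,230:430],(400,300),interpolation=cv2.INTER_CUBIC)
im[300:,:400]=cv2.resize(a,(400,300))
im[300:,400:]=cv2.resize(b[150:225,190:290],(400,300),interpolation=cv2.INTER_CUBIC)
cv2.imwrite('pics/w7.png',im[:,:,::-1])
E
```

```text
[ 0.57774499 -0.31524163  0.31593898] [-3.14058138e+00  1.23835828e-03  9.03861558e-02] 23.8
```

View pics/w7.png

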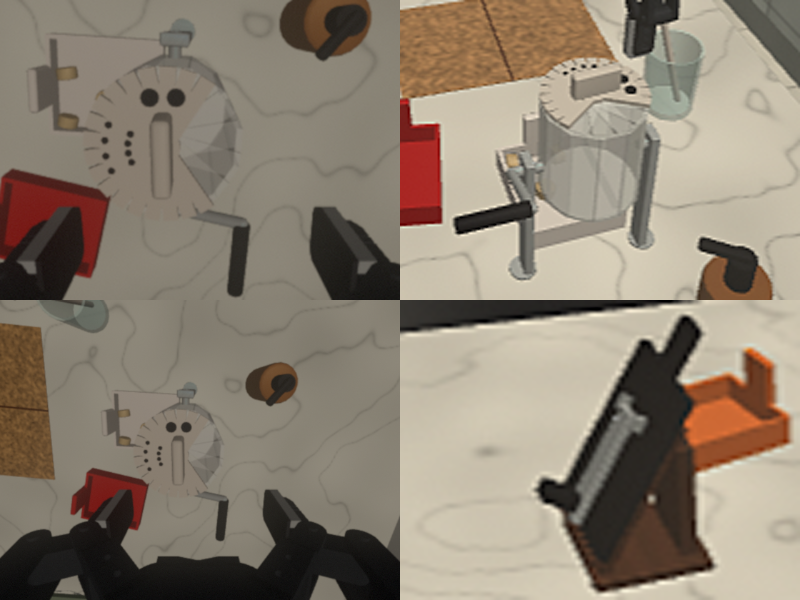

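The dial is back on the small holes, about 0.06, and the jar is upright. Now the mirror: I fit its pose from the matcrop corners.

```bash
cat > mir.py <<'E'
from h import *
from scipy.optimize import least_squares
def Tm(x,y,yaw,lean=.55,z=.032): return np.array([x,y,z]),R.from_euler('xyz',(0,lean,yaw))
def pt(v,p,lean=.55,z=.032):
    o,q=Tm(v[0],v[1],v[2],lean,z); return o+q.apply(np.array(p)/1000)
E
python3 - <<'E'
from mir import *
obs=[((-6,60,150),(45,330)),((-6,-60,150),(275,307)),((-6,60,0),(125,500)),((-6,-60,0),(325,480)),((0,15,192),(110,268)),((0,-15,192),(165,262)),((-47.5,11,12),(190,537)),((-47.5,-11,12),(230,535))]
def res(v):
    r=[]
    for p,(u,w) in obs:
        r+=list(proj('top',pt(v,p))-np.array([130+(u+.5)/5-.5,155+(w+.5)/5-.5]))
    return r
s=least_squares(res,[.482,.296,.09],loss='soft_l1');print(s.x,np.round(s.fun.reshape(-1,2),1).tolist())
v=s.x
print('tab',pt(v,(0,0,174)),'knob',pt(v,(-35.5,0,19)),'hinge',pt(v,(-11.5,0,105)))
E
```

```text
[0.48986599 0.29902878 0.09208308] [[-1.0, 0.9], [0.1, 1.8], [-2.1, -1.9], [0.6, -1.2], [-0.3, 0.0], [0.8, 0.3], [0.2, -0.1], [0.3, -0.3]]
tab [0.58042826 0.30739168 0.18033927] knob [0.46961858 0.29715904 0.06675336] hinge [0.53475314 0.30317385 0.12752598]
```

```bash
cat >> mir.py <<'E'
P0=.3
def knob(v,th,back=0.,adv=.002):
    """TCP pose for knob at leg angle th"""
    o,q=Tm(*v); h=o+q.apply([-.0115,0,.105]); k=h+(q*R.from_euler('y',th)).apply([-.024,0,-.086])
    rpy=(0,np.pi-P0+th,v[2]); tz=R.from_euler('xyz',rpy).apply([0,0,1])
    return k+tz*(adv-back),rpy
E
python3 - <<'E'
from mir import *
from plan import plan
v=(.490,.299,.092)
p,r=knob(v,0,.07); print(p,knob(v,0)[0])
D=lambda y:(np.pi,0,y)
plan([((.52,-.1,.32),D(1.1),1),((.44,.1,.3),D(2.2),1),((p[0]-.02,p[1],.22),(0,np.pi-.1,.092),1),(p,r,1)],vmax=38,wmax=.115,fresh=True)
E
```

```text
[0.44974204 0.29528578 0.13171624] [0.47034097 0.29718625 0.06484269]
[{"dp":[-4.2,-24.3,-0.5],"delta_rot":[0.0,0.0,-0.112],"claw":1},{"dp":[-8.4,-48.6,-0.9],"delta_rot":[-0.001,0.0,-0.224],"claw":1},{"dp":[-12.6,-72.9,-1.4],"delta_rot":[-0.001,0.0,-0.336],"claw":1},{"dp":[-16.9,-97.2,-1.9],"delta_rot":[-0.001,0.0,-0.448],"claw":1},{"dp":[-21.1,-121.5,-2.3],"delta_rot":[-0.002,0.001,-0.56],"claw":1}]
[{"dp":[9.4,-22.8,-0.5],"delta_rot":[0.0,0.0,-0.113],"claw":1},{"dp":[18.7,-45.6,-1.0],"delta_rot":[0.0,0.0,-0.225],"claw":1},{"dp":[28.0,-68.5,-1.5],"delta_rot":[-0.001,0.0,-0.337],"claw":1},{"dp":[37.4,-91.3,-2.0],"delta_rot":[-0.001,0.0,-0.449],"claw":1},{"dp":[43.1,-112.1,0.0],"delta_rot":[-0.001,0.0,-0.559],"claw":1}]
[{"dp":[15.9,-14.5,2.0],"delta_rot":[0.0,0.0,-0.11],"claw":1},{"dp":[31.8,-29.0,4.0],"delta_rot":[0.0,0.0,-0.22],"claw":1},{"dp":[47.7,-43.6,6.0],"delta_rot":[0.0,0.0,-0.33],"claw":1},{"dp":[63.6,-58.1,7.9],"delta_rot":[0.0,0.0,-0.44],"claw":1},{"dp":[79.5,-72.7,9.9],"delta_rot":[0.0,0.0,-0.55],"claw":1}]
[{"dp":[21.1,-4.1,2.0],"delta_rot":[0.0,0.0,-0.11],"claw":1},{"d
[... 549 characters left out ...]
a_rot":[-0.026,-0.045,-0.516],"claw":1}]
[{"dp":[7.6,18.1,7.7],"delta_rot":[-0.005,-0.009,-0.104],"claw":1},{"dp":[15.3,36.2,15.5],"delta_rot":[-0.01,-0.018,-0.207],"claw":1},{"dp":[22.9,54.3,23.3],"delta_rot":[-0.016,-0.028,-0.31],"claw":1},{"dp":[30.5,72.4,31.1],"delta_rot":[-0.021,-0.037,-0.414],"claw":1},{"dp":[26.0,74.2,60.9],"delta_rot":[-0.035,-0.102,-0.413],"claw":1}]
[{"dp":[-1.7,-0.7,30.1],"delta_rot":[0.001,-0.067,0.0],"claw":1},{"dp":[-3.3,-1.3,60.2],"delta_rot":[0.001,-0.134,0.0],"claw":1},{"dp":[-3.3,-1.3,60.2],"delta_rot":[0.001,-0.134,0.0],"claw":1},{"dp":[-3.3,-1.3,60.2],"delta_rot":[0.001,-0.134,0.0],"claw":1},{"dp":[-3.3,-1.3,60.2],"delta_rot":[0.001,-0.134,0.0],"claw":1}]
```

{"method": "carry_out", "body": {
  "deltas": [
    {"dp":[-4.2,-24.3,0],"delta_rot":[0,0,-0.112],"claw":1},
    {"dp":[-8.4,-48.6,-1],"delta_rot":[0,0,-0.224],"claw":1},
    {"dp":[-12.6,-72.9,-1.4],"delta_rot":[0,0,-0.336],"claw":1},
    {"dp":[-16.9,-97.2,-1.9],"delta_rot":[0,0,-0.448],"claw":1},
    {"dp":[-21.1,-121.5,-2.3],"delta_rot":[-0.002,0.001,-0.56],"claw":1}
  ]
}}

```text
time_s: 24.32
position: [0.5452, -0.1941, 0.3179]
ee_rot: [-3.142, 0.0, 0.657]
ft_force: [-0.1, 0.4, 0.7]
width: 1.002
grasp_force: 0.0
```

{"method": "carry_out", "body": {
  "deltas": [
    {"dp":[9.4,-22.8,-0.5],"delta_rot":[0,0,-0.113],"claw":1},
    {"dp":[18.7,-45.6,-1],"delta_rot":[0,0,-0.225],"claw":1},
    {"dp":[28,-68.5,-1.5],"delta_rot":[-0.001,0,-0.337],"claw":1},
    {"dp":[37.4,-91.3,-2],"delta_rot":[-0.001,0,-0.449],"claw":1},
    {"dp":[43.1,-112.1,0],"delta_rot":[-0.001,0,-0.559],"claw":1}
  ]
}}

```text
time_s: 24.73
position: [0.5117, -0.0784, 0.3183]
ee_rot: [3.14, 0.001, 1.217]
ft_force: [-0.1, 0.5, 0.4]
width: 0.999
grasp_force: 0.0
```

{"method": "carry_out", "body": {
  "deltas": [
    {"dp":[15.9,-14.5,2],"delta_rot":[0,0,-0.11],"claw":1},
    {"dp":[31.8,-29,4],"delta_rot":[0,0,-0.22],"claw":1},
    {"dp":[47.7,-43.6,6],"delta_rot":[0,0,-0.33],"claw":1},
    {"dp":[63.6,-58.1,8],"delta_rot":[0,0,-0.44],"claw":1},
    {"dp":[79.5,-72.7,9.9],"delta_rot":[0,0,-0.55],"claw":1}
  ]
}}

```text
time_s: 25.15
position: [0.4713, 0.0209, 0.3076]
ee_rot: [3.142, 0.002, 1.766]
ft_force: [0.3, 0.1, 0.4]
width: 1.001
grasp_force: 0.0
```

{"method": "carry_out", "body": {
  "deltas": [
    {"dp":[21.1,-4.1,2],"delta_rot":[0,0,-0.11],"claw":1},
    {"dp":[42.2,-8.2,4],"delta_rot":[0,0,-0.22],"claw":1},
    {"dp":[63.4,-12.3,6],"delta_rot":[0,0,-0.33],"claw":1},
    {"dp":[84.5,-16.4,8],"delta_rot":[0,0,-0.44],"claw":1},
    {"dp":[103.9,-13.7,16],"delta_rot":[-0.007,-0.008,-0.543],"claw":1}
  ]
}}

```text
time_s: 25.57
position: [0.4383, 0.1201, 0.2923]
ee_rot: [3.136, 0.012, 2.309]
ft_force: [0.8, 0.2, -0.2]
width: 1.0
grasp_force: 0.0
```

{"method": "carry_out", "body": {
  "deltas": [
    {"dp":[15.3,12.3,7.9],"delta_rot":[-0.005,-0.009,-0.103],"claw":1},
    {"dp":[30.6,24.5,15.8],"delta_rot":[-0.011,-0.018,-0.207],"claw":1},
    {"dp":[45.9,36.8,23.7],"delta_rot":[-0.016,-0.027,-0.31],"claw":1},
    {"dp":[61.1,49.1,31.6],"delta_rot":[-0.021,-0.036,-0.413],"claw":1},
    {"dp":[76.4,61.3,39.6],"delta_rot":[-0.026,-0.045,-0.516],"claw":1}
  ]
}}

```text
time_s: 25.98
position: [0.4335, 0.2175, 0.2509]
ee_rot: [3.131, 0.062, 2.825]
ft_force: [0.7, -1.0, 0.9]
width: 0.997
grasp_force: 0.0
```

{"method": "carry_out", "body": {
  "deltas": [
    {"dp":[7.6,18.1,7.7],"delta_rot":[-0.005,-0.009,-0.104],"claw":1},
    {"dp":[15.3,36.2,15.5],"delta_rot":[-0.01,-0.018,-0.207],"claw":1},
    {"dp":[22.9,54.3,23.3],"delta_rot":[-0.016,-0.028,-0.31],"claw":1},
    {"dp":[30.5,72.4,31.1],"delta_rot":[-0.021,-0.037,-0.414],"claw":1},
    {"dp":[26,74.2,60.9],"delta_rot":[-0.035,-0.102,-0.413],"claw":1}
  ]
}}

```text
time_s: 26.4
position: [0.44, 0.2993, 0.193]
ee_rot: [3.137, 0.177, -3.044]
ft_force: [1.3, 0.9, 0.1]
width: 1.0
grasp_force: 0.0
```

{"method": "carry_out", "body": {
  "deltas": [
    {"dp":[-1.7,-0.7,30],"delta_rot":[0.001,-0.067,0],"claw":1},
    {"dp":[-3.3,-1.3,60.2],"delta_rot":[0.001,-0.134,0],"claw":1},
    {"dp":[-3.3,-1.3,60.2],"delta_rot":[0.001,-0.134,0],"claw":1},
    {"dp":[-3.3,-1.3,60.2],"delta_rot":[0.001,-0.134,0],"claw":1},
    {"dp":[-3.3,-1.3,60.2],"delta_rot":[0.001,-0.134,0],"claw":1}
  ]
}}

```text
time_s: 26.82
position: [0.4518, 0.2953, 0.1332]
ee_rot: [-3.14, 0.304, -3.049]
ft_force: [0.6, 0.6, 1.0]
width: 0.999
grasp_force: 0.0
```

```bash
python3 - <<'E'
from mir import *
s=arm.sense();print(s['position'],s['ee_rot'],s['joints'],s['time_s'])
v=(.490,.299,.092)
a=arm.grab_frame('wrist');cv2.imwrite('pics/w8.png',a[:,:,::-1])
for n in('kickstand_knob','mirror','rest'): print(n,[(np.round(d['point'],3),round(d['conf'],2)) for d in arm.look_for(n,'wrist')])
for p in [(-47.5,11,12),(-47.5,-11,12),(-47.5,11,26),(-47.5,-11,26),(-6,60,0),(-6,-60,0),(-6,60,150),(-6,-60,150),(-15.5,13,105),(-15.5,-13,105)]: print(p,np.round(proj('wrist',pt(v,p))))
E
```

```text
[0.45182477 0.29532121 0.13315015] [-3.1402522   0.30367892 -3.04919722] [ 0.64812709  0.26533723  1.9958824  -0.26989942  0.6384342  -0.81711597] 26.8167
kickstand_knob [(array([0.505, 0.3  , 0.089]), 0.86)]
mirror [(array([0.506, 0.297, 0.086]), 0.93)]
rest []
(-47.5, 11, 12) [294. 210.]
(-47.5, -11, 12) [261. 210.]
(-47.5, 11, 26) [295. 229.]
(-47.5, -11, 26) [261. 229.]
(-6, 60, 0) [353. 218.]
(-6, -60, 0) [203. 218.]
(-6, 60, 150) [378. 448.]
(-6, -60, 150) [178. 448.]
(-15.5, 13, 105) [298. 365.]
(-15.5, -13, 105) [257. 365.]
```

View pics/w8.png

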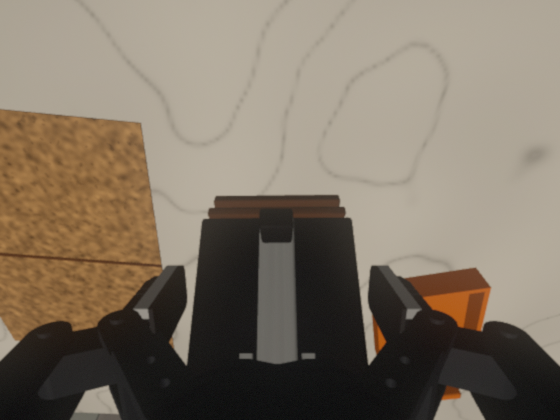

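The fit matches the view: knob at (277,212) and bottom corners at (203,218)/(353,218). I go on to the knob.

{"method": "carry_out", "body": {
  "deltas": [
    {"dp":[0,0,25],"delta_rot":[0,0,0],"claw":1},
    {"dp":[0,0,50],"delta_rot":[0,0,0],"claw":1},
    {"dp":[0,0,70],"delta_rot":[0,0,0],"claw":1},
    {"dp":[0,0,70],"delta_rot":[0,0,0],"claw":0.6},
    {"dp":[0,0,70],"delta_rot":[0,0,0],"claw":0.2}
  ],
  "force": 30
}}

```text
time_s: 27.43
position: [0.4721, 0.2961, 0.0649]
ee_rot: [-3.139, 0.302, -3.05]
ft_force: [0.8, -0.5, 0.0]
width: 0.749
grasp_force: 0.0
```

{"method": "carry_out", "body": {
  "deltas": [
    {"dp":[0,0,0],"delta_rot":[0,0,0],"claw":0.1},
    {"dp":[0,0,0],"delta_rot":[0,0,0],"claw":0},
    {"dp":[0,0,0],"delta_rot":[0,0,0],"claw":0},
    {"dp":[0,0,0],"delta_rot":[0,0,0],"claw":0},
    {"dp":[0,0,0],"delta_rot":[0,0,0],"claw":0}
  ]
}}

```text
time_s: 27.85
position: [0.4722, 0.2966, 0.0661]
ee_rot: [-3.14, 0.305, -3.049]
ft_force: [-1.7, -1.6, 6.1]
width: 0.246
grasp_force: 36.2
```

```bash
python3 - <<'E'
from mir import *
from plan import plan
import json
v=(.490,.299,.092)
p,r=knob(v,0);json.dump({'p':p.tolist(),'q':R.from_euler('xyz',r).as_quat().tolist()},open('cmd.json','w'))
plan([(*knob(v,t),0) for t in np.linspace(0,.65,11)[1:]])
E
```

```text
meas-cmd mm [ 1.9 -0.5  1.3] rot [ 0.001 -0.005 -0.001] t 27.85
[{"dp":[2.5,0.0,-5.3],"delta_rot":[0.0,0.065,0.0],"claw":0},{"dp":[4.6,0.0,-10.8],"delta_rot":[0.0,0.13,0.0],"claw":0},{"dp":[6.4,0.0,-16.4],"delta_rot":[0.0,0.195,0.0],"claw":0},{"dp":[7.8,0.0,-22.1],"delta_rot":[0.0,0.26,0.0],"claw":0},{"dp":[8.8,0.0,-27.8],"delta_rot":[0.0,0.325,0.0],"claw":0}]
[{"dp":[2.5,0.0,-5.3],"delta_rot":[0.0,0.065,0.0],"claw":0},{"dp":[4.6,0.0,-10.8],"delta_rot":[0.0,0.13,0.0],"claw":0},{"dp":[6.4,0.0,-16.4],"delta_rot":[0.0,0.195,0.0],"claw":0},{"dp":[7.8,0.0,-22.1],"delta_rot":[0.0,0.26,0.0],"claw":0},{"dp":[8.8,0.0,-27.8],"delta_rot":[0.0,0.325,0.0],"claw":0}]
```

{"method": "carry_out", "body": {
  "deltas": [
    {"dp":[2.5,0,-5.3],"delta_rot":[0,0.065,0],"claw":0},
    {"dp":[4.6,0,-10.8],"delta_rot":[0,0.13,0],"claw":0},
    {"dp":[6.4,0,-16.4],"delta_rot":[0,0.195,0],"claw":0},
    {"dp":[7.8,0,-22.1],"delta_rot":[0,0.26,0],"claw":0},
    {"dp":[8.8,0,-27.8],"delta_rot":[0,0.325,0],"claw":0}
  ]
}}

```text
time_s: 28.27
position: [0.455, 0.2951, 0.0894]
ee_rot: [-3.14, -0.025, -3.049]
ft_force: [1.2, -1.5, -2.3]
width: 0.248
grasp_force: 35.3
```

{"method": "carry_out", "body": {
  "deltas": [
    {"dp":[2.5,0,-5.3],"delta_rot":[0,0.065,0],"claw":0},
    {"dp":[4.6,0,-10.8],"delta_rot":[0,0.13,0],"claw":0},
    {"dp":[6.4,0,-16.4],"delta_rot":[0,0.195,0],"claw":0},
    {"dp":[7.8,0,-22.1],"delta_rot":[0,0.26,0],"claw":0},
    {"dp":[8.8,0,-27.8],"delta_rot":[0,0.325,0],"claw":0}
  ]
}}

```text
time_s: 28.68
position: [0.4468, 0.294, 0.1169]
ee_rot: [-3.139, -0.35, -3.051]
ft_force: [0.3, 0.5, -3.2]
width: 0.246
grasp_force: 35.2
```

```bash
python3 - <<'E'
from mir import *
s=arm.sense();print(s['position'],s['ee_rot'],s['ft_force'],s['wrist_torque'],s['width'])
E
```

```text
[0.44683022 0.29402822 0.11686722] [-3.13914481 -0.35039351 -3.05052291] [ 0.31287998  0.45510708 -3.20253311] [ 0.01293024 -0.19067804  0.02525122] 0.24601219318415246
```

The kickstand is open and the grip is firm. I release, back off towards the robot, and go over to the tab.

```bash
cat >> mir.py <<'E'
def tab(v,p,back=0.,lean=.55,z=.032):
    rpy=(0,np.pi-p,v[2]); tz=R.from_euler('xyz',rpy).apply([0,0,1])
    return pt(v,(0,0,174),lean,z)+tz*(.008-back),rpy
E
python3 - <<'E'
from mir import *
from plan import plan
v=(.490,.299,.092)
k,r=knob(v,.65); b,rb=tab(v,-.5,.09); t,_=tab(v,-.5); print(k,b,t)
k2=k+[-.065,-.006,.0]
plan([(k,r,.6,2),(k2,r,1),((k2[0],k2[1]+.005,.31),r,1),(b,rb,1)],vmax=37)
E
```

```text
[0.4457284  0.29491548 0.1168534 ] [0.6197096  0.31096707 0.25230104] [0.57674377 0.30700302 0.17331861]
meas-cmd mm [ 1.1 -0.9  0.1] rot [0.002 0.    0.001] t 28.6833
[{"dp":[0.0,0.0,0.0],"delta_rot":[0.0,0.0,0.0],"claw":0.6},{"dp":[0.0,0.0,0.0],"delta_rot":[0.0,0.0,0.0],"claw":0.6},{"dp":[0.0,0.0,0.0],"delta_rot":[0.0,0.0,0.0],"claw":0.6},{"dp":[30.7,0.0,11.1],"delta_rot":[0.0,0.0,0.0],"claw":1},{"dp":[61.3,0.0,22.3],"delta_rot":[0.0,0.0,0.0],"claw":1}]
[{"dp":[11.0,0.8,-30.2],"delta_rot":[0.0,0.0,0.0],"claw":1},{"dp":[22.0,1.7,-60.5],"delta_rot":[0.0,0.0,0.0],"claw":1},{"dp":[32.9,2.5,-90.8],"delta_rot":[0.0,0.0,0.0],"claw":1},{"dp":[43.9,3.3,-121.0],"delta_rot":[0.0,0.0,0.0],"claw":1},{"dp":[54.9,4.1,-151.3],"delta_rot":[0.0,0.0,0.0],"claw":1}]
[{"dp":[10.9,0.9,-30.3],"delta_rot":[0.0,0.0,0.0],"claw":1},{"dp":[-24.0,0.2,-34.2],"delta_rot":[0.0,0.021,0.0],"claw":1},{"dp":[-59.0,-0.5,-38.2],"delta_rot":[0.0,0.043,0.0],"claw":1},{"dp":[-94.0,-1.3,-42.2],"delta_rot":[0.0,0.064,0.0],"claw":1},{"dp":[-129.0,-2.0,-46.2],"delta_rot":[0.0,0.086,0.0],"claw":1}]
[{"dp":[-34.5,-0.7,-7.0],"delta_rot":[0.0,0.021,0.0],"claw":1},{"dp":[-69.0,-1.4,-14.0],"delta_rot":[0.0,0.043,0.0],"claw":1},{"dp":[-103.5,-2.1,-21.0],"delta_rot":[0.0,0.064,0.0],"claw":1},{"dp":[-103.5,-2.1,-21.0],"delta_rot":[0.0,0.064,0.0],"claw":1},{"dp":[-103.5,-2.1,-21.0],"delta_rot":[0.0,0.064,0.0],"claw":1}]
```

{"method": "carry_out", "body": {
  "deltas": [
    {"dp":[0,0,0],"delta_rot":[0,0,0],"claw":0.6},
    {"dp":[0,0,0],"delta_rot":[0,0,0],"claw":0.6},
    {"dp":[0,0,0],"delta_rot":[0,0,0],"claw":0.6},
    {"dp":[30.7,0,11],"delta_rot":[0,0,0],"claw":1},
    {"dp":[61.3,0,22.3],"delta_rot":[0,0,0],"claw":1}
  ]
}}

```text
time_s: 29.1
position: [0.3816, 0.2881, 0.1163]
ee_rot: [-3.139, -0.346, -3.052]
ft_force: [-0.2, 1.8, 0.2]
width: 0.865
grasp_force: 0.0
```

{"method": "carry_out", "body": {
  "deltas": [
    {"dp":[11,0.8,-30.2],"delta_rot":[0,0,0],"claw":1},
    {"dp":[22,1.7,-60.5],"delta_rot":[0,0,0],"claw":1},
    {"dp":[32.9,2.5,-90.8],"delta_rot":[0,0,0],"claw":1},
    {"dp":[43.9,3.3,-121],"delta_rot":[0,0,0],"claw":1},
    {"dp":[54.9,4.1,-151.3],"delta_rot":[0,0,0],"claw":1}
  ]
}}

```text
time_s: 29.52
position: [0.3802, 0.2923, 0.2793]
ee_rot: [-3.139, -0.346, -3.05]
ft_force: [-0.3, 0.2, -0.4]
width: 0.998
grasp_force: 0.0
```

{"method": "carry_out", "body": {
  "deltas": [
    {"dp":[10.9,0.9,-30.3],"delta_rot":[0,0,0],"claw":1},
    {"dp":[-24,0.2,-34.2],"delta_rot":[0,0.021,0],"claw":1},
    {"dp":[-59,-0.5,-38.2],"delta_rot":[0,0.043,0],"claw":1},
    {"dp":[-94,-1.3,-42.2],"delta_rot":[0,0.064,0],"claw":1},
    {"dp":[-129,-2,-46.2],"delta_rot":[0,0.086,0],"claw":1}
  ]
}}

```text
time_s: 29.93
position: [0.5185, 0.3033, 0.2775]
ee_rot: [-3.139, -0.432, -3.05]
ft_force: [0.5, 1.2, 1.0]
width: 1.002
grasp_force: 0.0
```

{"method": "carry_out", "body": {
  "deltas": [
    {"dp":[-34.5,-0.7,-7],"delta_rot":[0,0.021,0],"claw":1},
    {"dp":[-69,-1.4,-14],"delta_rot":[0,0.043,0],"claw":1},
    {"dp":[-103.5,-2.1,-21],"delta_rot":[0,0.064,0],"claw":1},
    {"dp":[-103.5,-2.1,-21],"delta_rot":[0,0.064,0],"claw":1},
    {"dp":[-103.5,-2.1,-21],"delta_rot":[0,0.064,0],"claw":1}
  ]
}}

```text
time_s: 30.35
position: [0.6214, 0.3103, 0.2481]
ee_rot: [-3.137, -0.503, -3.053]
ft_force: [-1.1, -0.3, 0.6]
width: 1.0
grasp_force: 0.0
```

```bash
python3 - <<'E'
from mir import *
s=arm.sense();print(s['position'],s['ee_rot'],s['joints'],s['time_s'])
v=(.490,.299,.092)
a=arm.grab_frame('wrist');b=arm.grab_frame('side')
im=np.zeros((600,800,3),np.uint8)
im[:300,:400]=cv2.resize(a,(400,300)); im[:300,400:]=cv2.resize(a[200:350,180:380],(400,300),interpolation=cv2.INTER_CUBIC)
im[300:,:400]=cv2.resize(b[140:230,190:310],(400,300),interpolation=cv2.INTER_CUBIC)
cv2.imwrite('pics/w9.png',im[:,:,::-1])
for n in('mirror_tab','kickstand_knob','kickstand_foot'): print(n,[(np.round(d['point'],3),round(d['conf'],2)) for d in arm.look_for(n,'wrist')+arm.look_for(n,'side')])
for p in [(-6,15,192),(-6,-15,192),(6,15,192),(6,-15,192),(-6,60,150),(-6,-60,150)]: print(p,np.round(proj('wrist',pt(v,p))))
o,q=Tm(*v);h=o+q.apply([-.0115,0,.105])
for th in(.5,.65):
  k=h+(q*R.from_euler('y',th)).apply([-.024,0,-.086]);f=h+(q*R.from_euler('y',th)).apply([0,0,-.102]);print(th,k,f,proj('wrist',k),proj('wrist',f),proj('side',f))
E
```

```text
[0.62143527 0.31028634 0.24811441] [-3.13657577 -0.50261349 -3.0532052 ] [ 0.38607253  0.78611834  0.82276009  0.15162931  2.01340412 -1.24297986] 30.35
mirror_tab [(array([0.547, 0.3  , 0.132]), 0.89), (array([0.701, 0.289, 0.044]), 0.73), (array([ 0.744, -0.122,  0.072]), 0.67), (array([0.519, 0.292, 0.115]), 0.56)]
kickstand_knob [(array([0.483, 0.298, 0.115]), 0.71), (array([0.695, 0.29 , 0.043]), 0.19), (array([0.475, 0.29 , 0.114]), 0.68), (array([0.52 , 0.289, 0.111]), 0.24)]
kickstand_foot [(array([0.481, 0.296, 0.127]), 0.84), (array([0.475, 0.286, 0.118]), 0.64), (array([ 0.744, -0.125,  0.073]), 0.26)]
(-6, 15, 192) [300. 227.]
(-6, -15, 192) [256. 227.]
(6, 15, 192) [300. 243.]
(6, -15, 192) [256. 243.]
(-6, 60, 150) [353. 207.]
(-6, -60, 150) [203. 207.]
0.5 [0.44871337 0.29519088 0.10555303] [0.44678449 0.29501292 0.07677373] [277.95085326 114.12052574] [277.93984478 125.52188374] [222.1293417  195.67871258]
0.65 [0.4464113  0.29497849 0.11873215] [0.44022155 0.29440742 0.09056549] [277.95633161 105.36433022] [277.94445089 114.11253335] [219.66139741 192.24603288]
```

View pics/w9.png

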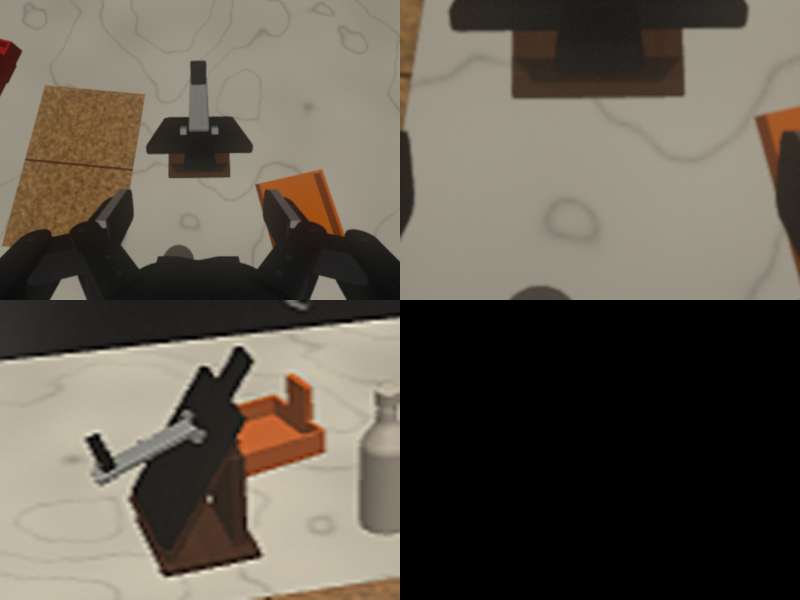

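The kickstand stands out fully, and the tab at wrist (258-301, ~235) matches the prediction (256-300). I grip the tab.

{"method": "carry_out", "body": {
  "deltas": [
    {"dp":[0,0,30],"delta_rot":[0,0,0],"claw":1},
    {"dp":[0,0,60],"delta_rot":[0,0,0],"claw":1},
    {"dp":[0,0,80],"delta_rot":[0,0,0],"claw":1},
    {"dp":[0,0,90],"delta_rot":[0,0,0],"claw":1},
    {"dp":[0,0,90],"delta_rot":[0,0,0],"claw":0.6}
  ],
  "force": 110
}}

```text
time_s: 31.17
position: [0.5756, 0.3058, 0.1724]
ee_rot: [-3.137, -0.501, -3.051]
ft_force: [0.8, 0.4, 1.2]
width: 0.88
grasp_force: 0.0
```

{"method": "carry_out", "body": {
  "deltas": [
    {"dp":[0,0,0],"delta_rot":[0,0,0],"claw":0.3},
    {"dp":[0,0,0],"delta_rot":[0,0,0],"claw":0.1},
    {"dp":[0,0,0],"delta_rot":[0,0,0],"claw":0.1},
    {"dp":[0,0,0],"delta_rot":[0,0,0],"claw":0.1},
    {"dp":[0,0,0],"delta_rot":[0,0,0],"claw":0.1}
  ]
}}

```text
time_s: 31.58
position: [0.5788, 0.3066, 0.1749]
ee_rot: [-3.14, -0.494, -3.051]
ft_force: [1.2, 1.8, 4.9]
width: 0.331
grasp_force: 108.4
```

```bash
python3 - <<'E'
from mir import *
from plan import plan
import json
v=(.490,.299,.092)
t,r=tab(v,-.5);json.dump({'p':t.tolist(),'q':R.from_euler('xyz',r).as_quat().tolist()},open('cmd.json','w'))
# mirror waypoints: bottom x,y,yaw,lean,z
def W(x,y,yaw,lean,z): 
    p=-.5+.55-lean
    return (*tab((x,y,yaw),p,0,lean,z),.1)
plan([W(.490-.012,.298,.092,.55,.06),W(.455,.28,.07,.3,.10),W(.50,.20,.03,0,.10),W(.545,.09,-.003,-.32,.06),W(.547,.087,-.003,-.32,.012)],vmax=24,wmax=.08)
E
```

```text
meas-cmd mm [ 2.1 -0.4  1.6] rot [ 0.001 -0.006  0.001] t 31.5833
[{"dp":[12.0,0.1,-9.4],"delta_rot":[0.0,0.0,0.0],"claw":0.1},{"dp":[24.0,0.1,-18.8],"delta_rot":[0.0,0.0,0.0],"claw":0.1},{"dp":[44.5,-4.1,-23.9],"delta_rot":[-0.002,-0.062,0.005],"claw":0.1},{"dp":[65.0,-8.3,-29.0],"delta_rot":[-0.004,-0.125,0.01],"claw":0.1},{"dp":[85.5,-12.6,-34.0],"delta_rot":[-0.006,-0.187,0.015],"claw":0.1}]
[{"dp":[19.1,-4.4,-8.9],"delta_rot":[-0.002,-0.063,0.006],"claw":0.1},{"dp":[22.1,-25.2,-9.9],"delta_rot":[-0.003,-0.138,0.016],"claw":0.1},{"dp":[25.2,-45.9,-10.9],"delta_rot":[-0.004,-0.213,0.026],"claw":0.1},{"dp":[28.2,-66.6,-11.9],"delta_rot":[-0.005,-0.288,0.036],"claw":0.1},{"dp":[31.2,-87.4,-12.8],"delta_rot":[-0.006,-0.363,0.046],"claw":0.1}]
[{"dp":[2.1,-18.2,7.9],"delta_rot":[0.001,-0.053,0.005],"claw":0.1},{"dp":[4.3,-36.5,15.9],"delta_rot":[0.002,-0.107,0.011],"claw":0.1},{"dp":[6.4,-54.7,23.8],"delta_rot":[0.003,-0.16,0.016],"claw":0.1},{"dp":[8.6,-73.0,31.8],"delta_rot":[0.004,-0.213,0.021],"claw":0.1},{"dp":[10.7,-91.3,39.8],"delta_rot":[0.005,-0.267,0.027],"claw":0.1}]
[{"dp":[3.7,-18.3,7.2],"delta_rot":[0.001,-0.053,0.005],"claw":0.1},{"dp":[8.1,-19.3,22.6],"delta_rot":[0.001,-0.053,0.005],"claw":0.1},{"dp":[12.4,-20.3,38.0],"delta_rot":[0.001,-0.053,0.005],"claw":0.1},{"dp":[16.8,-21.3,53.5],"delta_rot":[0.001,-0.053,0.005],"claw":0.1},{"dp":[16.8,-21.3,53.5],"delta_rot":[0.001,-0.053,0.005],"claw":0.1}]
```

{"method": "carry_out", "body": {
  "deltas": [
    {"dp":[12,0,-9.4],"delta_rot":[0,0,0],"claw":0.1},
    {"dp":[24,0,-18.8],"delta_rot":[0,0,0],"claw":0.1},
    {"dp":[44.5,-4.1,-23.9],"delta_rot":[-0.002,-0.062,0.005],"claw":0.1},
    {"dp":[65,-8.3,-29],"delta_rot":[-0.004,-0.125,0.01],"claw":0.1},
    {"dp":[85.5,-12.6,-34],"delta_rot":[-0.006,-0.187,0.015],"claw":0.1}
  ]
}}

```text
time_s: 32.0
position: [0.5194, 0.2881, 0.2453]
ee_rot: [-3.138, -0.308, -3.067]
ft_force: [-0.9, -0.5, -2.2]
width: 0.333
grasp_force: 108.9
```

{"method": "carry_out", "body": {
  "deltas": [
    {"dp":[19.1,-4.4,-8.9],"delta_rot":[-0.002,-0.063,0.006],"claw":0.1},
    {"dp":[22.1,-25.2,-9.9],"delta_rot":[-0.003,-0.138,0.016],"claw":0.1},
    {"dp":[25.2,-45.9,-10.9],"delta_rot":[-0.004,-0.213,0.026],"claw":0.1},
    {"dp":[28.2,-66.6,-11.9],"delta_rot":[-0.005,-0.288,0.036],"claw":0.1},
    {"dp":[31.2,-87.4,-12.8],"delta_rot":[-0.006,-0.363,0.046],"claw":0.1}
  ]
}}

```text
time_s: 32.42
position: [0.4998, 0.1984, 0.2676]
ee_rot: [-3.139, 0.056, -3.112]
ft_force: [0.5, -1.2, -2.9]
width: 0.329
grasp_force: 109.0
```

{"method": "carry_out", "body": {
  "deltas": [
    {"dp":[2.1,-18.2,7.9],"delta_rot":[0.001,-0.053,0.005],"claw":0.1},
    {"dp":[4.3,-36.5,15.9],"delta_rot":[0.002,-0.107,0.011],"claw":0.1},
    {"dp":[6.4,-54.7,23.8],"delta_rot":[0.003,-0.16,0.016],"claw":0.1},
    {"dp":[8.6,-73,31.8],"delta_rot":[0.004,-0.213,0.021],"claw":0.1},
    {"dp":[10.7,-91.3,39.8],"delta_rot":[0.005,-0.267,0.027],"claw":0.1}
  ]
}}

```text
time_s: 32.83
position: [0.4935, 0.1068, 0.2266]
ee_rot: [-3.139, 0.321, -3.139]
ft_force: [0.3, -0.5, -3.2]
width: 0.332
grasp_force: 109.0
```

```bash
python3 - <<'E'
from mir import *
s=arm.sense();print(s['position'],s['ee_rot'],s['joints'],s['width'],s['grasp_force'],s['ft_force'])
c=arm.grab_frame('side')
for n in('mirror','mirror_tab','kickstand_foot','kickstand_knob'): print(n,[(np.round(d['point'],3),round(d['conf'],2)) for d in arm.look_for(n,'side')])
E
```

```text
[0.49351917 0.10684737 0.22655588] [-3.13876944  0.32115055 -3.13912679] [ 0.23669432  0.08555186  1.95655236 -0.10720074  0.79004247 -1.27249924] 0.3321043692553409 109.03229355812073 [ 0.31109111 -0.54917115 -3.20423186]
mirror [(array([0.494, 0.092, 0.124]), 0.55)]
mirror_tab [(array([0.492, 0.097, 0.13 ]), 0.7), (array([0.468, 0.096, 0.099]), 0.48)]
kickstand_foot [(array([0.469, 0.098, 0.1  ]), 0.58), (array([0.566, 0.075, 0.001]), 0.22)]
kickstand_knob [(array([0.467, 0.095, 0.099]), 0.67), (array([0.495, 0.096, 0.123]), 0.66), (array([ 0.57 , -0.297,  0.226]), 0.46)]
```

{"method": "carry_out", "body": {
  "deltas": [
    {"dp":[3.7,-18.3,7.2],"delta_rot":[0.001,-0.053,0.005],"claw":0.1},
    {"dp":[8,-19.3,22.6],"delta_rot":[0.001,-0.053,0.005],"claw":0.1},
    {"dp":[12.4,-20.3,38],"delta_rot":[0.001,-0.053,0.005],"claw":0.1},
    {"dp":[16.8,-21.3,53.5],"delta_rot":[0.001,-0.053,0.005],"claw":0.1},
    {"dp":[16.8,-21.3,53.5],"delta_rot":[0.001,-0.053,0.005],"claw":0.1}
  ]
}}

```text
time_s: 33.5
position: [0.4949, 0.0865, 0.1677]
ee_rot: [-3.138, 0.367, 3.14]
ft_force: [-1.2, -0.1, -4.1]
width: 0.332
grasp_force: 109.8
```

```bash
python3 - <<'E'
from mir import *
s=arm.sense();print(s['position'],s['ee_rot'],s['ft_force'])
print(goto(s['position']+[0,0,-.01],s['ee_rot']))
arm.grab_frame('side')
c=arm.grab_frame('top')
for n in('mirror','kickstand_foot'): print(n,[(np.round(d['point'],3),round(d['conf'],2)) for d in arm.look_for(n,'side')+arm.look_for(n,'top')])
print([(np.round(d['point'],3),round(d['conf'],2)) for d in arm.look_for('dish','top')])
E
```

```text
[0.49493065 0.08653039 0.16770104] [-3.13843491  0.36653531  3.13990355] [-1.20316153 -0.06069938 -4.07311369]
(array([3.6, 0. , 9.3]), array([0., 0., 0.]))
mirror [(array([0.499, 0.071, 0.065]), 0.9), (array([0.517, 0.084, 0.108]), 0.68)]
kickstand_foot []
[(array([ 0.578, -0.218,  0.006]), 0.87), (array([ 0.397, -0.15 ,  0.005]), 0.82), (array([ 0.561, -0.21 ,  0.019]), 0.75), (array([0.632, 0.486, 0.003]), 0.61), (array([ 0.577, -0.289,  0.22 ]), 0.18)]
```

{"method": "carry_out", "body": {
  "deltas": [
    {"dp":[0.7,0,1.9],"delta_rot":[0,0,0],"claw":0.1},
    {"dp":[1.4,0,3.7],"delta_rot":[0,0,0],"claw":0.1},
    {"dp":[2.2,0,5.6],"delta_rot":[0,0,0],"claw":0.1},
    {"dp":[2.2,0,5.6],"delta_rot":[0,0,0],"claw":0.1},
    {"dp":[2.2,0,5.6],"delta_rot":[0,0,0],"claw":0.1}
  ]
}}

```text
time_s: 34.27
position: [0.4967, 0.0863, 0.1652]
ee_rot: [-3.14, 0.375, 3.139]
ft_force: [-3.5, -0.6, 4.2]
width: 0.332
grasp_force: 111.3
```

{"method": "carry_out", "body": {
  "deltas": [
    {"dp":[0.4,0,0.9],"delta_rot":[0,0,0],"claw":0.1},
    {"dp":[0.7,0,1.9],"delta_rot":[0,0,0],"claw":0.1},
    {"dp":[0.7,0,1.9],"delta_rot":[0,0,0],"claw":0.1},
    {"dp":[0.7,0,1.9],"delta_rot":[0,0,0],"claw":0.1},
    {"dp":[0.7,0,1.9],"delta_rot":[0,0,0],"claw":0.1}
  ]
}}

```text
time_s: 34.68
position: [0.4974, 0.0863, 0.1652]
ee_rot: [-3.14, 0.378, 3.139]
ft_force: [-9.4, -2.5, 19.0]
width: 0.331
grasp_force: 113.3
```

{"method": "carry_out", "body": {
  "deltas": [
    {"dp":[-0.4,0,-1],"delta_rot":[0,0,0],"claw":0.1},
    {"dp":[-0.4,0,-1],"delta_rot":[0,0,0],"claw":0.1},
    {"dp":[-0.4,0,-1],"delta_rot":[0,0,0],"claw":0.33},
    {"dp":[-0.4,0,-1],"delta_rot":[0,0,0],"claw":0.36},
    {"dp":[-0.4,0,-1],"delta_rot":[0,0,0],"claw":0.4}
  ],
  "force": 20
}}

```text
time_s: 35.1
position: [0.4969, 0.0864, 0.1638]
ee_rot: [-3.14, 0.375, 3.139]
ft_force: [-0.0, -0.4, 0.7]
width: 0.397
grasp_force: 0.0
```

{"method": "carry_out", "body": {
  "deltas": [
    {"dp":[0,0,0],"delta_rot":[0,0,0],"claw":0.45},
    {"dp":[0,0,0],"delta_rot":[0,0,0],"claw":0.5},
    {"dp":[0,0,0],"delta_rot":[0,0,0],"claw":0.6},
    {"dp":[0,0,0],"delta_rot":[0,0,0],"claw":0.7},
    {"dp":[0,0,0],"delta_rot":[0,0,0],"claw":0.8}
  ]
}}

```text
time_s: 35.52
position: [0.4964, 0.0864, 0.1631]
ee_rot: [-3.139, 0.373, 3.139]
ft_force: [0.1, 0.7, 0.4]
width: 0.801
grasp_force: 0.0
```

{"method": "carry_out", "body": {
  "deltas": [
    {"dp":[0,0,-15],"delta_rot":[0,0,0],"claw":0.8},
    {"dp":[0,0,-35],"delta_rot":[0,0,0],"claw":0.8},
    {"dp":[0,0,-60],"delta_rot":[0,0,0],"claw":0.8},
    {"dp":[0,0,-85],"delta_rot":[0,0,0],"claw":0.8},
    {"dp":[0,0,-110],"delta_rot":[0,0,0],"claw":0.8}
  ]
}}

```text
time_s: 35.93
position: [0.4556, 0.0866, 0.2665]
ee_rot: [-3.139, 0.373, 3.139]
ft_force: [0.3, 0.0, -0.2]
width: 0.802
grasp_force: 0.0
```

```bash
python3 - <<'E'
from mir import *
from plan import plan
s=arm.sense();print(s['position'],s['ee_rot'],s['time_s'])
for c in('side','top'):
  im=arm.grab_frame(c)
  for n in('mirror','kickstand_knob','dish','mat','tablet1'): print(c,n,[(np.round(d['point'],3),round(d['conf'],2)) for d in arm.look_for(n,c)])
  if c=='top':
    # dish rim: red-minus... bright blob near stand
    cv2.imwrite('pics/dishtop.png',im[:,:,::-1])
D=lambda y:(np.pi,0,y)
plan([((.45,.02,.30),(0,np.pi-.2,0.0),1),((.572,-.12,.20),(0,np.pi,.028),1)],fresh=True,vmax=37)
E
```

```text
[0.45562949 0.08661837 0.2665184 ] [-3.13947986  0.37257565  3.13935518] 35.9333
side mirror [(array([0.499, 0.073, 0.075]), 0.71)]
side kickstand_knob [(array([0.476, 0.076, 0.031]), 0.51)]
side dish [(array([ 0.556, -0.255,  0.014]), 0.9), (array([0.654, 0.493, 0.015]), 0.83), (array([ 0.397, -0.142,  0.002]), 0.77)]
side mat [(array([ 0.579,  0.07 , -0.004]), 0.72)]
side tablet1 []
top mirror [(array([0.513, 0.082, 0.098]), 0.98), (array([ 0.577, -0.285,  0.223]), 0.33)]
top kickstand_knob [(array([0.461, 0.083, 0.034]), 0.42), (array([ 0.58 , -0.285,  0.224]), 0.2)]
top dish [(array([ 0.605, -0.209,  0.005]), 0.88), (array([0.632, 0.484, 0.003]), 0.83), (array([ 0.396, -0.149,  0.007]), 0.75), (array([ 0.762, -0.116,  0.047]), 0.51), (array([ 0.588, -0.205,  0.021]), 0.47)]
top mat [(array([0.602, 0.082, 0.003]), 0.72), (array([0.518, 0.076, 0.097]), 0.18)]
top tablet1 [(array([ 0.642, -0.168,  0.015]), 0.44)]
[{"dp":[-2.4,-22.2,-11.6],"delta_rot":[-0.001,0.057,-0.001],"claw":1},{"dp":[-4.7,-44.5,-23.1],"delta_rot":[-0.002,0.114,-0.002],"claw":1},{"dp":[-7.1,-66.7,-34.7],"delta_rot":[-0.003,0.172,-0.002],"claw":1},{"dp":[-20.1,-89.9,-11.7],"delta_rot":[-0.004,0.205,-0.007],"claw":1},{"dp":[-33.0,-113.2,11.3],"delta_rot":[-0.005,0.238,-0.012],"claw":1}]
[{"dp":[-17.7,-23.5,19.2],"delta_rot":[0.0,0.034,-0.004],"claw":1},{"dp":[-35.4,-47.0,38.4],"delta_rot":[-0.001,0.067,-0.009],"claw":1},{"dp":[-53.1,-70.5,57.6],"delta_rot":[-0.001,0.1,-0.014],"claw":1},{"dp":[-70.8,-94.0,76.8],"delta_rot":[-0.002,0.134,-0.018],"claw":1},{"dp":[-70.8,-94.0,76.8],"delta_rot":[-0.002,0.134,-0.018],"claw":1}]
```

The dish was knocked: it is now near (0.605,-0.21). I go above it for a near look.

{"method": "carry_out", "body": {
  "deltas": [
    {"dp":[-2.4,-22.2,-11.6],"delta_rot":[0,0.057,0],"claw":1},
    {"dp":[-4.7,-44.5,-23.1],"delta_rot":[-0.002,0.114,-0.002],"claw":1},
    {"dp":[-7.1,-66.7,-34.7],"delta_rot":[-0.003,0.172,-0.002],"claw":1},
    {"dp":[-20.1,-89.9,-11.7],"delta_rot":[-0.004,0.205,-0.007],"claw":1},
    {"dp":[-33,-113.2,11.3],"delta_rot":[-0.005,0.238,-0.012],"claw":1}
  ],
  "force": 60
}}

```text
time_s: 36.95
position: [0.4923, -0.0279, 0.2692]
ee_rot: [-3.141, 0.139, -3.132]
ft_force: [0.1, 1.7, -0.3]
width: 1.0
grasp_force: 0.0
```

{"method": "carry_out", "body": {
  "deltas": [
    {"dp":[-20,-24,16],"delta_rot":[0,0.027,0],"claw":1},
    {"dp":[-40,-48,32],"delta_rot":[0,0.054,-0.008],"claw":1},
    {"dp":[-61,-72,48],"delta_rot":[-0.001,0.081,-0.012],"claw":1},
    {"dp":[-81,-96,64],"delta_rot":[-0.002,0.108,-0.016],"claw":1},
    {"dp":[-101.5,-119.5,81],"delta_rot":[-0.002,0.134,-0.018],"claw":1}
  ]
}}

```text
time_s: 37.37
position: [0.6045, -0.1466, 0.1996]
ee_rot: [3.141, -0.0, -3.114]
ft_force: [0.6, 0.2, 0.8]
width: 0.998
grasp_force: 0.0
```

{"method": "carry_out", "body": {
  "deltas": [
    {"dp":[0,0,0],"delta_rot":[0,0,0],"claw":1},
    {"dp":[0,0,0],"delta_rot":[0,0,0],"claw":1},
    {"dp":[0,0,0],"delta_rot":[0,0,0],"claw":1},
    {"dp":[0,0,0],"delta_rot":[0,0,0],"claw":1},
    {"dp":[0,0,0],"delta_rot":[0,0,0],"claw":1}
  ]
}}

```text
time_s: 37.78
position: [0.6029, -0.1442, 0.202]
ee_rot: [3.141, 0.003, -3.113]
ft_force: [0.7, 0.4, 0.6]
width: 1.004
grasp_force: 0.0
```

```bash
python3 - <<'E'
from mir import *
s=arm.sense();print(s['position'],s['ee_rot'],s['time_s'])
a=arm.grab_frame('wrist');b=arm.grab_frame('side');t=cv2.cvtColor(cv2.imread('pics/dishtop.png'),4)
im=np.zeros((600,800,3),np.uint8)
im[:420,:560]=a
im[420:,:240]=cv2.resize(b[190:265,210:310],(240,180),interpolation=cv2.INTER_CUBIC)
im[420:,240:560]=cv2.resize(t[190:280,320:480],(320,180),interpolation=cv2.INTER_CUBIC)
im[:300,560:]=cv2.resize(t[165:290,205:305],(240,300),interpolation=cv2.INTER_CUBIC)
cv2.imwrite('pics/w10.png',im[:,:,::-1])
for n in('tablet1','dish'):print(n,[(np.round(d['point'],3),round(d['conf'],2)) for d in arm.look_for(n,'wrist')])
E
```

```text
[ 0.60292446 -0.14422425  0.20203382] [ 3.14124931e+00  2.57961428e-03 -3.11280748e+00] 37.7833
tablet1 [(array([ 0.561, -0.161,  0.026]), 0.7), (array([ 0.635, -0.158,  0.016]), 0.61), (array([ 0.585, -0.197,  0.021]), 0.61)]
dish [(array([ 0.438, -0.148,  0.005]), 0.88), (array([ 0.602, -0.208,  0.003]), 0.69)]
```

View pics/w10.png

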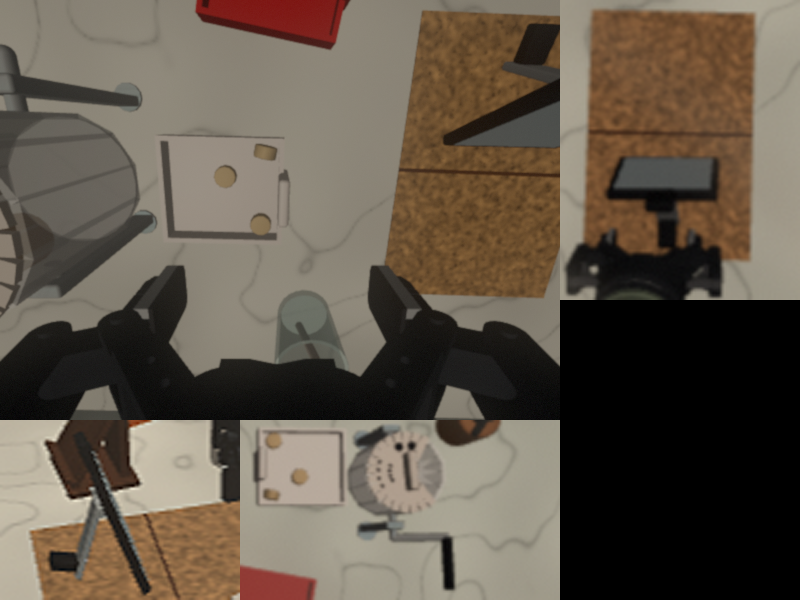

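The last picture shows all three tablets in the dish, plate at (283,173)-(284,226). The mirror stands on its kickstand behind the line, glass to the front.

```bash
python3 - <<'E'
from mir import *
a=px2z('wrist',283,174,.068);b=px2z('wrist',284,226,.068);m=(a+b)/2;print(a,b,m,np.arctan2(*(b-a)[[1,0]]))
for c in [(160,136),(284,137),(277,241),(168,240)]: print(px2z('wrist',*c,.028))
print(goto((m[0],m[1],.047),(np.pi,0,np.pi+.025)))
E
```

```text
[ 0.57423105 -0.14037905  0.068     ] [ 0.62166144 -0.13784379  0.068     ] [ 0.59794625 -0.13911142  0.068     ] 0.05340130714361023
[ 0.54757181 -0.25876194  0.028     ]
[ 0.54507903 -0.1396943   0.028     ]
[ 0.6524369  -0.14333941  0.028     ]
[ 0.65464205 -0.25880673  0.028     ]
(array([  5.4,   5.5, 154.7]), array([0.   , 0.002, 0.004]))
```

{"method": "carry_out", "body": {
  "deltas": [
    {"dp":[4.5,5.5,31],"delta_rot":[0,0,0],"claw":1},
    {"dp":[4.5,5.5,62],"delta_rot":[0,0,0],"claw":1},
    {"dp":[4.5,5.5,93],"delta_rot":[0,0,0],"claw":1},
    {"dp":[4.5,5.5,124],"delta_rot":[0,0,0],"claw":1},
    {"dp":[4.5,5.5,154],"delta_rot":[0,0,0],"claw":1}
  ],
  "force": 60
}}

```text
time_s: 38.4
position: [0.5987, -0.1393, 0.046]
ee_rot: [3.141, 0.002, -3.113]
ft_force: [0.5, -0.2, 0.6]
width: 1.005
grasp_force: 0.0
```

{"method": "carry_out", "body": {
  "deltas": [
    {"dp":[0,0,0],"delta_rot":[0,0,0],"claw":0.5},
    {"dp":[0,0,0],"delta_rot":[0,0,0],"claw":0.2},
    {"dp":[0,0,0],"delta_rot":[0,0,0],"claw":0},
    {"dp":[0,0,0],"delta_rot":[0,0,0],"claw":0},
    {"dp":[0,0,0],"delta_rot":[0,0,0],"claw":0}
  ]
}}

```text
time_s: 38.82
position: [0.6002, -0.1399, 0.0491]
ee_rot: [-3.141, 0.005, -3.114]
ft_force: [-0.3, -0.5, 1.1]
width: 0.302
grasp_force: 0.0
```

{"method": "carry_out", "body": {
  "deltas": [
    {"dp":[0,0,0],"delta_rot":[0,0,0],"claw":0},
    {"dp":[0,0,0],"delta_rot":[0,0,0],"claw":0},
    {"dp":[0,0,-10],"delta_rot":[0,0,0],"claw":0},
    {"dp":[0,0,-25],"delta_rot":[0,0,0],"claw":0},
    {"dp":[0,0,-45],"delta_rot":[0,0,0],"claw":0}
  ]
}}

```text
time_s: 39.23
position: [0.5975, -0.1393, 0.0912]
ee_rot: [3.14, -0.003, -3.114]
ft_force: [-0.1, 0.2, -1.2]
width: 0.106
grasp_force: 58.9
```

```bash
python3 - <<'E'
from plan import *
s=arm.sense();print(s['position'],s['width'],s['grasp_force'])
c=np.array([.5985,-.139,.092]);Y=np.pi+.028
json.dump({'p':c.tolist(),'q':R.from_euler('xyz',(np.pi,0,Y)).as_quat().tolist()},open('cmd.json','w'))
e=np.array([.577+.072,.087+.0625])
plan([((.645,-.05,.092),(np.pi,0,Y),0),((*e,.092),(np.pi,0,np.pi+.01),0),((*e,.048),(np.pi,0,np.pi+.01),0)],vmax=20)
E
```

```text
[ 0.59745326 -0.13926545  0.09115903] 0.10611564757222981 58.85412275791168
meas-cmd mm [-1.  -0.3 -0.8] rot [-0.002  0.003  0.   ] t 39.2333
[{"dp":[-8.2,14.6,0.0],"delta_rot":[0.0,0.0,0.0],"claw":0},{"dp":[-16.3,29.2,0.0],"delta_rot":[0.0,0.0,0.0],"claw":0},{"dp":[-24.5,43.8,0.0],"delta_rot":[0.0,0.0,0.0],"claw":0},{"dp":[-32.6,58.4,0.0],"delta_rot":[0.0,0.0,0.0],"claw":0},{"dp":[-40.8,73.1,0.0],"delta_rot":[0.0,0.0,0.0],"claw":0}]
[{"dp":[-8.2,14.6,0.0],"delta_rot":[0.0,0.0,0.0],"claw":0},{"dp":[-9.1,34.5,0.0],"delta_rot":[0.0,0.0,0.002],"claw":0},{"dp":[-10.1,54.4,0.0],"delta_rot":[0.0,0.0,0.004],"claw":0},{"dp":[-11.0,74.4,0.0],"delta_rot":[0.0,0.0,0.005],"claw":0},{"dp":[-12.0,94.3,0.0],"delta_rot":[0.0,0.0,0.007],"claw":0}]
[{"dp":[-0.8,19.9,0.0],"delta_rot":[0.0,0.0,0.002],"claw":0},{"dp":[-1.6,39.9,0.0],"delta_rot":[0.0,0.0,0.004],"claw":0},{"dp":[-2.5,59.8,0.0],"delta_rot":[0.0,0.0,0.006],"claw":0},{"dp":[-3.3,79.7,0.0],"delta_rot":[0.0,0.0,0.007],"claw":0},{"dp":[-4.1,99.7,0.0],"delta_rot":[0.0,0.0,0.009],"claw":0}]
[{"dp":[-0.6,19.9,0.0],"delta_rot":[0.0,0.0,0.002],"claw":0},{"dp":[-0.6,19.9,14.7],"delta_rot":[0.0,0.0,0.002],"claw":0},{"dp":[-0.6,19.9,29.3],"delta_rot":[0.0,0.0,0.002],"claw":0},{"dp":[-0.6,19.9,44.0],"delta_rot":[0.0,0.0,0.002],"claw":0},{"dp":[-0.6,19.9,44.0],"delta_rot":[0.0,0.0,0.002],"claw":0}]
```

{"method": "carry_out", "body": {
  "deltas": [
    {"dp":[-4,7,0],"delta_rot":[0,0,0],"claw":0},
    {"dp":[-12,22,0],"delta_rot":[0,0,0],"claw":0},
    {"dp":[-21,38,0],"delta_rot":[0,0,0],"claw":0},
    {"dp":[-31,55,0],"delta_rot":[0,0,0],"claw":0},
    {"dp":[-40.8,73,0],"delta_rot":[0,0,0],"claw":0}
  ]
}}

```text
time_s: 39.65
position: [0.6376, -0.0643, 0.0911]
ee_rot: [3.141, -0.0, -3.114]
ft_force: [0.0, 0.7, -1.6]
width: 0.108
grasp_force: 58.8
```

{"method": "carry_out", "body": {
  "deltas": [
    {"dp":[-8.2,14.6,0],"delta_rot":[0,0,0],"claw":0},
    {"dp":[-9.1,34.5,0],"delta_rot":[0,0,0.002],"claw":0},
    {"dp":[-10,54.4,0],"delta_rot":[0,0,0.004],"claw":0},
    {"dp":[-11,74.4,0],"delta_rot":[0,0,0.005],"claw":0},
    {"dp":[-12,94.3,0],"delta_rot":[0,0,0.007],"claw":0}
  ]
}}

```text
time_s: 40.07
position: [0.6467, 0.0306, 0.0912]
ee_rot: [3.141, -0.0, -3.121]
ft_force: [-0.4, -0.2, -1.7]
width: 0.105
grasp_force: 58.9
```

{"method": "carry_out", "body": {
  "deltas": [
    {"dp":[-0.8,20,0],"delta_rot":[0,0,0.002],"claw":0},
    {"dp":[-1.6,40,0],"delta_rot":[0,0,0.004],"claw":0},
    {"dp":[-2.5,60,0],"delta_rot":[0,0,0.006],"claw":0},
    {"dp":[-3.3,80,0],"delta_rot":[0,0,0.007],"claw":0},
    {"dp":[-4.1,99.7,0],"delta_rot":[0,0,0.009],"claw":0}
  ]
}}

```text
time_s: 40.48
position: [0.6486, 0.1304, 0.0913]
ee_rot: [3.141, 0.0, -3.13]
ft_force: [0.2, -0.1, -1.5]
width: 0.109
grasp_force: 58.8
```

{"method": "carry_out", "body": {
  "deltas": [
    {"dp":[-0.6,15,0],"delta_rot":[0,0,0],"claw":0},
    {"dp":[-0.6,20,12],"delta_rot":[0,0,0.002],"claw":0},
    {"dp":[-0.6,20,26],"delta_rot":[0,0,0.002],"claw":0},
    {"dp":[-0.6,20,38],"delta_rot":[0,0,0.002],"claw":0},
    {"dp":[-0.6,20,45],"delta_rot":[0,0,0.002],"claw":0}
  ]
}}

```text
time_s: 40.9
position: [0.6481, 0.1487, 0.0482]
ee_rot: [3.141, -0.003, -3.133]
ft_force: [-17.1, -0.4, 51.2]
width: 0.107
grasp_force: 67.7
```

{"method": "carry_out", "body": {
  "deltas": [
    {"dp":[0,0,0],"delta_rot":[0,0,0],"claw":0},
    {"dp":[0,0,0],"delta_rot":[0,0,0],"claw":0.3},
    {"dp":[0,0,0],"delta_rot":[0,0,0],"claw":0.6},
    {"dp":[0,0,0],"delta_rot":[0,0,0],"claw":0.8},
    {"dp":[0,0,0],"delta_rot":[0,0,0],"claw":0.8}
  ]
}}

```text
time_s: 41.32
position: [0.6494, 0.1484, 0.0465]
ee_rot: [3.141, 0.001, -3.132]
ft_force: [-0.2, 0.6, -0.3]
width: 0.67
grasp_force: 0.0
```

{"method": "carry_out", "body": {
  "deltas": [
    {"dp":[0,0,-30],"delta_rot":[0,0,0],"claw":0.8},
    {"dp":[0,0,-65],"delta_rot":[0,0,0],"claw":0.8},
    {"dp":[0,0,-100],"delta_rot":[0,0,0],"claw":0.8},
    {"dp":[0,0,-135],"delta_rot":[0,0,0],"claw":0.8},
    {"dp":[0,0,-170],"delta_rot":[0,0,0],"claw":0.8}
  ]
}}

```text
time_s: 41.73
position: [0.6491, 0.1485, 0.2183]
ee_rot: [3.141, 0.001, -3.132]
ft_force: [0.3, 0.4, -0.2]
width: 0.802
grasp_force: 0.0
```

```bash
python3 - <<'E'
from mir import *
s=arm.sense();print(s['position'],s['time_s'])
for c in('wrist','side','top'):
  arm.grab_frame(c)
  for n in('mirror','dish','tablet1','kickstand_knob','dial_grip','crank_grip'): print(c,n,[(np.round(d['point'],3),round(d['conf'],2)) for d in arm.look_for(n,c)][:5])
E
```

```text
[0.64906791 0.14848273 0.21832234] 41.7333
wrist mirror [(array([0.519, 0.087, 0.099]), 0.71)]
wrist dish [(array([0.634, 0.442, 0.012]), 0.95), (array([0.649, 0.077, 0.006]), 0.61)]
wrist tablet1 [(array([0.685, 0.127, 0.015]), 0.88), (array([0.631, 0.092, 0.02 ]), 0.76), (array([0.609, 0.115, 0.023]), 0.57)]
wrist kickstand_knob []
wrist dial_grip [(array([ 0.748, -0.093,  0.068]), 0.74), (array([0.605, 0.117, 0.027]), 0.35)]
wrist crank_grip []
side mirror [(array([0.498, 0.074, 0.075]), 0.97)]
side dish [(array([ 0.4  , -0.14 ,  0.005]), 0.94), (array([0.651, 0.496, 0.015]), 0.82), (array([0.65 , 0.092, 0.011]), 0.62)]
side tablet1 [(array([0.683, 0.117, 0.017]), 0.52)]
side kickstand_knob [(array([0.478, 0.076, 0.032]), 0.54)]
side dial_grip [(array([ 0.57 , -0.296,  0.226]), 0.61), (array([0.499, 0.072, 0.076]), 0.36)]
side crank_grip [(array([ 0.562, -0.326,  0.195]), 0.8), (array([0.497, 0.069, 0.075]), 0.48)]
top mirror [(array([0.514, 0.066, 0.076]), 0.57)]
top dish [(array([0.654, 0.063, 0.004]), 0.95), (array([ 0.395, -0.148,  0.004]), 0.72), (array([0.633, 0.485, 0.003]), 0.7)]
top tablet1 [(array([0.65 , 0.066, 0.006]), 0.66)]
top kickstand_knob [(array([0.465, 0.08 , 0.036]), 0.47)]
top dial_grip [(array([0.634, 0.086, 0.019]), 0.7), (array([ 0.58 , -0.285,  0.222]), 0.68)]
top crank_grip [(array([ 0.565, -0.295,  0.222]), 0.76), (array([ 0.663, -0.414,  0.102]), 0.34)]
```

```bash
python3 -c "
from rig import arm
print(arm.close_job())"
```

```text
the job is handed in; nothing more can be done
None
```

I handed the job in at about 42 s: the dish with all three tablets is on the mat's front half, the mirror stands on its open kickstand on the back half, and the jar is upright and empty with its dial back on the small holes; no verdict came back.

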